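# Charge the glaze mill, close it and latch it with the T-key

### The arm

A 7-joint arm with a two-finger parallel gripper is mounted at the origin on the work surface. World frame = base frame: x ahead of the robot, y to its left, z up, the work surface at z = 0. Lengths are in m, angles in rad, forces in N, time in s.
With the tool pointing down it reaches from about 0.4 to 0.85 m from the base axis. Payload 4.5 kg.
Tool frame: the origin (TCP) lies midway between the tips of the shut fingers; the grasp point (between the pads) lies 19 mm behind it (r.hold_point_z is the distance from the TCP to the grasp point, in m); z points along the fingers, y is the direction in which the jaws open and shut (so a half turn about z gives the same grasp; the last joint's range is limited). The gripper opens to 88 mm and grips with 3 to 60 N. Pads are 18 mm wide; open, the fingers measure 123 mm over their backs; the gripper's body (75 mm by 187 mm) begins 45 mm behind the grasp point.
Start: joints at [1.356, 0.689, -0.195, 1.565, 0.157, 0.902, -0.215], TCP at [0.154, -0.606, 0.239] pointing down, gripper open.
Joint ranges: [-3.01, 3.01], [-0.46, 2.08], [-1.47, 1.51], [0.13, 2.56], [-1, 4.14], [0.04, 2.09], [-2.66, 2.66]. Speed limits (rad/s): [2.57, 2.57, 3.14, 3.14, 3.14, 3.14, 3.14].

### API

Orientations are given as a unit quaternion [x, y, z, w].
In Python, from plant import r gives the robot as it stands. The module is installed in compiled form; this text tells all that it offers.
- The arm moves only by the tool move_arm, never from a script. Its arguments are lists of equal length, an entry for each row: "turn": the turn, a rotation vector about the tool's x, y, z in units of 2 pi rad (1.0 is 2 pi rad), a list of three; "dp": the shift along the tool's x, y, z in units of 2.5 cm (1.0 is 2.5 cm), a list of three; "jaw": the closure, from -1 (fully open) to 1 (shut), so that 0 is half open. In form: {"turn": [[wx, wy, wz], ...], "dp": [[x, y, z], ...], "jaw": [jaw, ...]}. A call has 1 to 10 rows; each row shifts and turns the commanded pose from where the row before left it, along the tool's axes as they then stand; what a row does not reach is not made up. A row lasts 1/12 s, in which the tool goes at most 41.7 mm and 7.16 degrees, less where a joint would pass 70% of its speed; a pose out of reach is approached as far as the arm can. A call with a number of a shift or a turn outside -1 to 1 is refused whole. A call with a gripper value outside its range is refused whole. The fingers move at their own pace and stop on an object; "newtons" is the grip in N (left out, the last holds). Time passes only in rows, so rows that do not move let the fingers close. It gives the time, the measured TCP pose, the force and the opening at its end, in the units of the state.
- r.get_state(): the state, without advancing time (a new reading comes with each control period).
- r.snapshot(name): name is "scene" or "top" or "wrist"; returns a dict with "frame" (384x512x3 uint8, blue, green, red), "mtx" (3x3 intrinsics, pixels), "origin" and "orientation" of the camera in the world; the wrist camera has in their place "tool_from_camera" (4x4, takes a point from camera to tool coordinates, whose origin is the TCP and whose axes are the flange's). Camera axes: x right, y up, looking along -z (the intrinsics and any distortion apply to the point x, -y, -z); pixel columns grow to the right and rows downward; lengths in m; the calibration is good to about 2 mm. A picture is of the moment at which its call begins: read the wrist's pose just before it. There is no depth.
- r.finish_job(): hands the job in, once; it reports no verdict.
The state is a dict: "clock": time; "q": joint angles; "qd": joint speeds; "joint_torque": joint torques, N m; "tool_pos": TCP position; "eef_rot": TCP orientation; "contact_force": force on the tool from outside, world axes, zero at the start; "moment": the same for the moment, N m; "opening": opening from 0.0 (shut) to 1.0 (fully open).
Only numpy, scipy, OpenCV 4.12 (cv2) and the standard library are available. Lean on these libraries where they do the work, as an engineer would, in place of code of your own. Each camera call takes 0.05 s, during which the arm holds its last target.

### The job

Charge the glaze mill: unscrew the jar's cap fully, swing it fully aside on its arm, put every white grinding cylinder from the tray into the jar, then swing the cap back over the jar and screw it fully down. Then take the T-key from its stand, lower it down the deep tube onto the square stem, turn the stem clockwise as far as it goes, and put the key back upright in its stand, fully home. Leave the mug, bowl and brush where they are.

Things in the scene. Friction and masses are not known exactly. Their poses are not given: they have to be found in the camera images.
- station: glaze mill bolted to the bench: grey base plate 150 x 310 mm, 12 mm thick. Origin on the bench; along its own y axis stand, in line: the steel hinge post (y -140 mm), the white mill jar (y -60 mm) and the bright metal latch tube (y +90 mm). A grey motor housing, 70 mm high, 75 x 130 mm, is centred at x +122, y +60 mm. The mill's place and yaw vary
- jar_in (a point): centre of the jar's inner floor, 20 mm above the bench. The jar is fixed, inner diameter 88 mm, outer 100 mm, inner depth 75 mm: room for all cylinders side by side, or two deep, but the cap cannot close over three stacked upright
- jar_mouth (a point): centre of the jar's rim, 95 mm above the bench
- cap_arm (a joint): swing of the steel arm that carries the screw cap, rad: 0 = cap exactly over the jar (an end stop), 1.8 = fully aside (end stop). It grows clockwise seen from above and stays where it is left. The arm is 18 mm wide, 10 mm thick, its top 127 mm above the bench. The arm cannot swing while the cap is screwed down, since the cap's skirt holds the jar's neck; the skirt is clear of the rim from cap = 2.4 rad
- grip_pin (a point): middle of the upright black grip pin near the arm's end, 16 mm diameter, 40 mm tall (127 to 167 mm above the bench), 140 mm from the arm's hinge post and 60 mm beyond the cap's axis
- post_axis (a point): on the vertical hinge axis of the arm, 150 mm above the bench
- cap (a joint): turn of the aluminium screw cap (116 mm diameter) about its stud in the arm, rad: 0 = screwed fully down, 2.6 = screwed fully up (end stops). It grows anticlockwise seen from above; the cap and its grip bar rise 10 mm over the full 2.6 rad, evenly. Friction 0.06 N m; it stays where it is left. Starts at 0
- cap_grip (a point): centre of the black upright-sided grip bar on top of the cap, above the arm: 56 mm long (own x axis), 14 mm wide (own y), 28 mm high; 147 mm above the bench when the cap is down, its underside then 6 mm above the arm. Turns with the cap
- tube_mouth (a point): centre of the open top of the latch tube, 125 mm above the bench; inner diameter 48 mm, outer 56 mm
- stem_top (a point): top of the brass square latch stem deep in the tube, on the tube's axis, 53 mm above the bench (72 mm below the tube's mouth). Square 12 x 12 mm, faces square to its own x and y axes (and to the mill's base plate when the stem is at 0), upper 7 mm tapering to 7 mm square; the tube's floor is 28 mm below this point
- stem (a joint): turn of the latch stem, rad: 0 = unlatched, 1.25 = latched (end stop, the steel dog at the tube's foot then points at the jar, under the jar's lug). Grows clockwise seen from above. Friction 0.1 N m. Starts between 0 and 0.2
- key: loose steel T-key, 300 g, upright in its stand at the start. Origin at the centre of its lower end: a 26 x 26 mm socket head with a 14.5 mm square hole, 26 mm deep, walls square to the key's x and y axes; then a 12 mm round rod with a round collar of 34 mm diameter 58 to 70 mm above the lower end; on top the T-handle. z points up along the rod
- key_grip (a point): centre of the key's T-handle, 140 mm above its lower end: a bar 100 mm long (own x axis), 14 mm wide (own y), 22 mm high
- stand: key stand bolted to the bench: 100 x 100 mm foot, 8 mm thick, with an upright steel tube at its centre, inner diameter 46 mm, top 83 mm above the bench. Origin on the bench under the tube's axis; the key's lower end rests 8 mm above the bench. It may be on either side of the mill
- tray: low wooden tray fixed to the bench, 190 x 190 mm, rim 12 mm high and 5 mm thick, floor 5 mm thick; origin at the centre of its underside. It may be on either side of the mill
- slug1: white porcelain grinding cylinder, 22 mm diameter, 26 mm long, 35 g, standing upright on the tray at the start; the origin is the centre of its underside, z along its axis. It can be gripped by its upper half. None if it is absent in this run; all of slug1 to slug4 are alike
- slug2: white porcelain grinding cylinder, 22 mm diameter, 26 mm long, 35 g, standing upright on the tray at the start; the origin is the centre of its underside, z along its axis. It can be gripped by its upper half. None if it is absent in this run; all of slug1 to slug4 are alike
- slug3: white porcelain grinding cylinder, 22 mm diameter, 26 mm long, 35 g, standing upright on the tray at the start; the origin is the centre of its underside, z along its axis. It can be gripped by its upper half. None if it is absent in this run; all of slug1 to slug4 are alike
- slug4: white porcelain grinding cylinder, 22 mm diameter, 26 mm long, 35 g, standing upright on the tray at the start; the origin is the centre of its underside, z along its axis. It can be gripped by its upper half. None if it is absent in this run; all of slug1 to slug4 are alike
- mug: bystander: terracotta mug, 76 mm across, 85 mm high, origin under its centre. Leave it
- bowl: bystander: white bowl, 120 mm across, 50 mm high, origin under its centre. Leave it
- brush: bystander: brush lying on the bench beyond the mill. Leave it

How it is judged:
On the way, in this order (a step that is already met when the one before it is completed fails the run):
1. the cap is unscrewed and swung aside, clear of the jar's mouth (value of joint cap_arm above 1.2 rad), for 0.2 s.
2. every grinding cylinder is in the jar (horizontal distance between each of slug1, slug2, slug3, slug4 and jar_in below 0.042 m and z of slug1 in the frame of jar_in between -0.006 and 0.05 m and z of slug2 in the frame of jar_in between -0.006 and 0.05 m and z of slug3 in the frame of jar_in between -0.006 and 0.05 m and z of slug4 in the frame of jar_in between -0.006 and 0.05 m), for 0.2 s.
3. the cap is back over the jar and screwed down, the cylinders inside (all of step 2 and value of joint cap_arm below 0.04 rad and value of joint cap below 0.15 rad), for 0.2 s.
4. the key's socket is down on the stem in the tube (horizontal distance between key and stem_top below 0.005 m and z of key in the frame of stem_top below -0.008 m), for 0.1 s.
5. the stem is turned home with the key on it (value of joint stem above 1.12 rad and horizontal distance between key and stem_top below 0.006 m and z of key in the frame of stem_top below -0.005 m), for 0.1 s.
At the end, for the whole second after the job is handed in: Every cylinder in the jar; cap over the jar (arm within 0.04 rad of its stop) and screwed down (within 0.15 rad); stem at 1.1 rad or more; key in its stand, foot within 5 mm of the stand's floor and 14 mm of its axis, within 0.15 rad of upright, at rest (all of step 3 and value of joint stem above 1.1 rad and horizontal distance between key and stand below 0.014 m and z of key in the frame of stand below 0.013 m and angle between key's own z axis and vertical below 0.15 rad and linear speed of key below 0.02 m/s); the robot touches nothing.
It fails at once if a bystander is moved more than 40 mm (distance of any of mug, bowl, brush from where it was at the start of the episode above 0.04 m).
Of slug1, slug2, slug3, slug4 only 2 to 4 are there at a start; the rules pass over those that are not, and their reading is None.
At some moment in a run one of slug1, slug2, slug3, slug4 may be knocked a few centimetres aside while the robot is not near it.
It also fails if it takes over 210 s, if anything falls off the work surface, if the arm or the gripper's body presses on something with over 40 N, if the wrist force passes 120 N, or if a joint passes its speed limit or range.

## Working session

There is one attempt and no reset: what is moved stays moved. The work goes in short steps, Python scripts to look and compute and a tool call to move; the robot and the scene stay as the last step left them, time stands still between calls to the robot, and variables do not carry over. Pictures are saved under pics/ and viewed, and the job is handed in when it is done.

Besides the shell and the picture viewer there is one more tool, called after "Call:" as name(argument=value, ...) on one line, values as JSON. move_arm: Moves the arm, as the interface text tells. Shifts and turns lie within -1 to 1; 1 stands for 2.5 cm of shift or 2 pi rad of turn. Its arguments: {"type":"object","properties":{"turn":{"type":"array","items":{"type":"array","items":{"type":"number","minimum":-1,"maximum":1}}},"dp":{"type":"array","items":{"type":"array","items":{"type":"number","minimum":-1,"maximum":1}}},"jaw":{"type":"array","items":{"type":"number"}},"newtons":{"type":"number"}},"required":["turn","dp","jaw"]}

```bash
ls; mkdir -p pics; python3 - <<'E'
from plant import r
import cv2
s=r.get_state();print(s)
for n in ["scene","top","wrist"]:
    d=r.snapshot(n);cv2.imwrite(f"pics/{n}0.png",d["frame"])
    print(n,{k:v for k,v in d.items() if k!="frame"})
print(r.hold_point_z)
E
```

```text
pics
{'clock': 0.0, 'q': array([ 1.35578196,  0.68999577, -0.19451533,  1.56634506,  0.15729115,
        0.90250728, -0.21512536]), 'qd': array([-0.0012839 ,  0.00040633,  0.00089079, -0.00083576,  0.000484  ,
        0.00024559,  0.0018159 ]), 'joint_torque': array([ 7.21799734e-04, -5.27554929e+01, -1.26691740e+00, -1.53430098e+01,
       -5.27141453e-02,  6.57298457e-03,  1.72931022e-04]), 'tool_pos': array([ 0.15370567, -0.60514487,  0.23790244]), 'eef_rot': array([ 9.92267575e-01,  1.24113616e-01, -1.78854269e-04, -9.14905969e-04]), 'contact_force': array([ 0.15817515,  0.3065966 , -0.00837529]), 'moment': array([0.02948153, 0.0146201 , 0.0106035 ]), 'opening': 0.9986008631875699}
scene {'mtx': array([[353.58335136,   0.        , 253.72305808],
       [  0.        , 353.58335136, 186.05594082],
       [  0.        ,   0.        ,   1.        ]]), 'origin': array([ 1.10130278, -0.56562799,  0.6759479 ]), 'orientation': array([0.41305467, 0.16222455, 0.34060533, 0.82888904])}
top {'mtx': array([[365.63783011,   0.        , 262.18300238],
       [  0.        , 365.63783011, 191.79752311],
       [  0.        ,   0.        ,   1.        ]]), 'origin': array([ 0.38840293, -0.018016  ,  1.02476289]), 'orientation': array([ 0.08037509, -0.07610813, -0.69616261,  0.70929896])}
wrist {'mtx': array([[283.83979741,   0.        , 257.13404528],
       [  0.        , 283.83979741, 191.71958178],
       [  0.        ,   0.        ,   1.        ]]), 'tool_from_camera': array([[ 1.00728374e-04,  9.49093655e-01,  3.14994007e-01,
         8.07990262e-02],
       [ 9.99998252e-01, -6.83647469e-04,  1.74008796e-03,
         2.36221832e-04],
       [ 1.86685129e-03,  3.14993281e-01, -9.49092065e-01,
        -1.45094548e-01],
       [ 0.00000000e+00,  0.00000000e+00,  0.00000000e+00,
         1.00000000e+00]])}
0.0187
```

View pics/scene0.png

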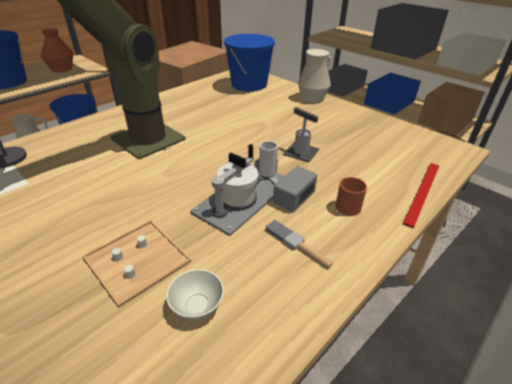

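View pics/top0.png

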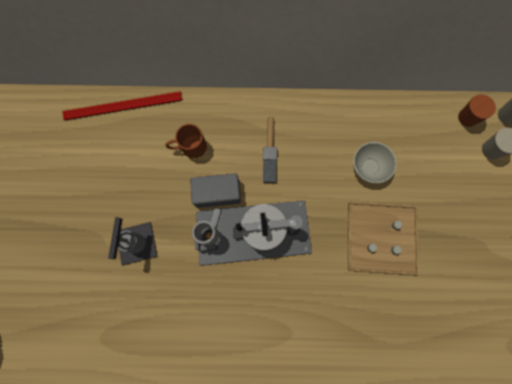

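View pics/wrist0.png

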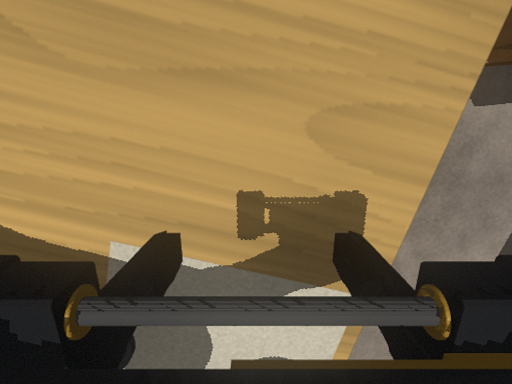

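```bash
cat > h.py <<'E'
import numpy as np, cv2
from scipy.spatial.transform import Rotation as R
def campose(d,s=None):
    if "origin" in d:
        return R.from_quat(d["orientation"]).as_matrix(), np.array(d["origin"])
    Rt=R.from_quat(s["eef_rot"]).as_matrix(); T=d["tool_from_camera"]
    return Rt@T[:3,:3], Rt@T[:3,3]+s["tool_pos"]
def proj(P,d,s=None):
    Rc,o=campose(d,s); p=(np.atleast_2d(P)-o)@Rc
    p=p*[1,-1,-1]; q=p@d["mtx"].T
    return q[:,:2]/q[:,2:]
def unproj(uv,z,d,s=None):
    Rc,o=campose(d,s); uv=np.atleast_2d(uv).astype(float)
    ray=np.c_[uv,np.ones(len(uv))]@np.linalg.inv(d["mtx"]).T*[1,-1,-1]@Rc.T
    z=np.broadcast_to(z,len(uv))
    return o+ray*((z-o[2])/ray[:,2])[:,None]
def crop(img,x0,y0,x1,y1,k,name,grid=10):
    c=cv2.resize(img[y0:y1,x0:x1],None,fx=k,fy=k,interpolation=cv2.INTER_CUBIC)
    for x in range(-(-x0//grid)*grid,x1,grid):
        cv2.line(c,((x-x0)*k,0),((x-x0)*k,6),(0,0,255),1); cv2.putText(c,str(x),((x-x0)*k,16),0,.35,(0,0,255))
    for y in range(-(-y0//grid)*grid,y1,grid):
        cv2.line(c,(0,(y-y0)*k),(6,(y-y0)*k),(0,0,255),1); cv2.putText(c,str(y),(8,(y-y0)*k+4),0,.35,(0,0,255))
    cv2.imwrite(name,c)
E
python3 - <<'E'
from h import *
im=cv2.imread("pics/top0.png"); im=cv2.convertScaleAbs(im,alpha=1.6)
crop(im,185,165,320,275,5,"pics/topc.png"); crop(im,100,205,165,270,8,"pics/tops.png"); crop(im,340,130,425,280,4,"pics/topt.png")
E
```

```text
(no output)
```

View pics/topc.png

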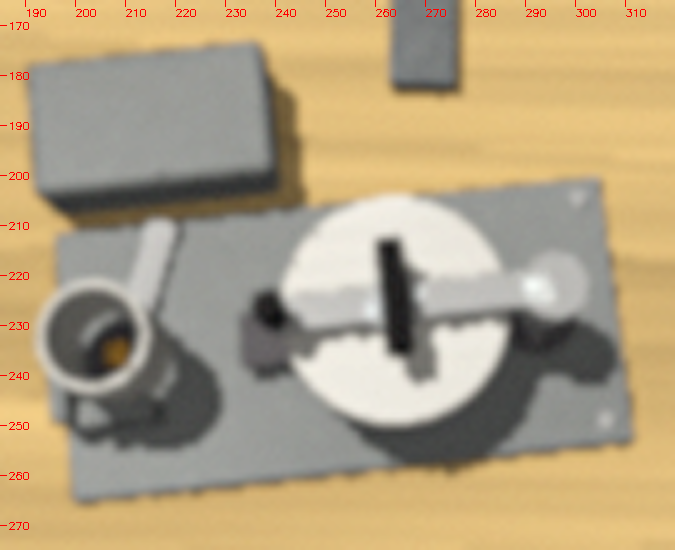

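View pics/tops.png

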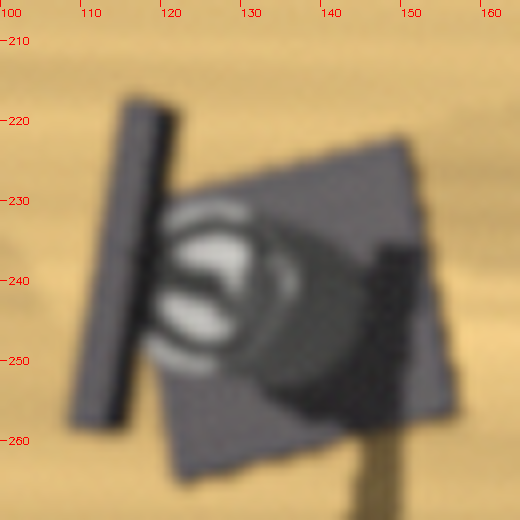

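View pics/topt.png

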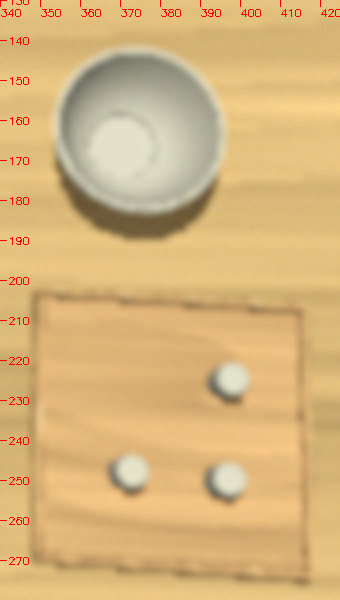

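```bash
cat > m0.py <<'E'
from plant import r
from h import *
d=r.snapshot("top")
def U(uv,z): return unproj(uv,z,d)[:,:2].round(4)
print("plate corners (z.012)",U([[196,212],[303,201],[309.5,253],[199.5,264.5]],.012).tolist())
print("tube mouth",U([[203.7,233]],.125)); print("post top? .15",U([[295,222]],.15))
print("cap grip",U([[264,224]],.161),U([[261.5,213],[264.5,235.5]],.161))
print("cap disc", U([[264,227]],.11)); print("pin",U([[238,226]],.167))
print("key bar ends",U([[118,217.5],[110.5,258]],.159)); print("stand tube top",U([[124,241]],.083)); print("stand foot",U([[120,229.5],[149.5,222],[156,256.5],[122,265]],.008).tolist())
print("slugs",U([[396.7,224],[372,247.5],[396.3,249.2]],.031)); print("tray corners",U([[348,203],[415,207],[417,275],[348,270.5]],.012))
print("mug",U([[191,142]],.04),"bowl",U([[375,164]],.05))
E
python3 m0.py
```

```text
plate corners (z.012) [[0.5552, 0.1749], [0.5922, -0.1253], [0.4475, -0.1423], [0.4109, 0.1569]]
tube mouth [[0.4846 0.1314]]
post top? .15 [[ 0.5125 -0.0912]]
cap grip [[ 0.5048 -0.0167]] [[ 0.5311 -0.0102]
 [ 0.4776 -0.0184]]
cap disc [[ 0.5041 -0.0168]]
pin [[0.4981 0.0444]]
key bar ends [[0.5142 0.3329]
 [0.4186 0.3403]]
stand tube top [[0.4648 0.3419]]
stand foot [[0.5025, 0.385], [0.5251, 0.3044], [0.4303, 0.2783], [0.4057, 0.3693]]
slugs [[ 0.5291 -0.3784]
 [ 0.4642 -0.3082]
 [ 0.4609 -0.3732]]
tray corners [[ 0.5887 -0.252 ]
 [ 0.5807 -0.4396]
 [ 0.3944 -0.4314]
 [ 0.4027 -0.246 ]]
mug [[0.7522 0.1958]] bowl [[ 0.6929 -0.3217]]
```

```bash
cat >> h.py <<'E'
def yaw(s):
    M=R.from_quat(s["eef_rot"]).as_matrix(); return np.arctan2(M[1,0],M[0,0])
def delta(s,p,yw):
    """tool-frame units to go to p with tool straight down, tool-x at yw (turn first, then dp in the new frame; also dp in the old frame)"""
    M=R.from_quat(s["eef_rot"]).as_matrix()
    T=np.c_[[np.cos(yw),np.sin(yw),0],[np.sin(yw),-np.cos(yw),0],[0,0,-1]]
    rv=R.from_matrix(M.T@T).as_rotvec()/(2*np.pi)
    dp=np.array(p)-s["tool_pos"]
    print("pos",s["tool_pos"].round(4),"yaw",round(yaw(s),4),"q",s["q"].round(2),"F",s["contact_force"].round(1),"op",round(s["opening"],3),"t",round(s["clock"],2))
    print("turn",rv.round(4),"dp_after",(T.T@dp/.025).round(3),"dp_before",(M.T@dp/.025).round(3))
E
cat > st.py <<'E'
import sys
from plant import r
from h import *
a=[float(v) for v in sys.argv[1:]]
delta(r.get_state(),a[:3],a[3])
E
python3 st.py .44 -.02 .30 .123
```

```text
pos [ 0.1538 -0.6054  0.2382] yaw 0.2488 q [ 1.36  0.69 -0.19  1.57  0.16  0.9  -0.22] F [-0.  -0.2  0.6] op 0.999 t 0.2
turn [-0.0002  0.      0.02  ] dp_after [ 14.236 -21.835  -2.471] dp_before [ 16.862 -19.879  -2.451]
```

Call:
move_arm(turn=[[0,0,0.0198],[0,0,0],[0,0,0],[0,0,0],[0,0,0],[0,0,0],[0,0,0],[0,0,0],[0,0,0],[0,0,0]], dp=[[0,0,-0.5],[1,-1,-0.5],[1,-1,-0.5],[1,-1,-0.5],[1,-1,-0.3],[1,-1,0],[1,-1,0],[1,-1,0],[1,-1,0],[1,-1,0]], jaw=[0,0,0,0,0,0,0,0,0,0])

```text
clock: 1.03
tool_pos: [0.35, -0.3531, 0.2963]
eef_rot: [0.998, 0.062, 0.0, 0.0]
contact_force: [0.3, -0.6, -0.1]
opening: 0.498
```

```bash
python3 st.py .44 -.02 .30 .123
```

```text
pos [ 0.35   -0.3531  0.2963] yaw 0.1243 q [ 0.81  0.45 -0.18  1.87  0.1   0.84 -0.86] F [ 0.3 -0.6 -0.1] op 0.498 t 1.03
turn [ 0.     -0.      0.0002] dp_after [  5.209 -12.78   -0.148] dp_before [  5.225 -12.773  -0.149]
```

Call:
move_arm(turn=[[0,0,0],[0,0,0],[0,0,0],[0,0,0],[0,0,0],[0,0,0],[0,0,0],[0,0,0],[0,0,0],[0,0,0]], dp=[[0.5,-1,0],[0.5,-1,0],[0.5,-1,0],[0.5,-1,0],[0.5,-1,0],[0.5,-1,0],[0.5,-1,0],[0.5,-1,0],[0.5,-1,0],[0.5,-1,0]], jaw=[0,0,0,0,0,0,0,0,0,0])

```text
clock: 1.87
tool_pos: [0.4424, -0.0897, 0.2962]
eef_rot: [0.998, 0.062, -0.0, 0.0]
contact_force: [0.4, 0.3, 0.7]
opening: 0.498
```

Call:
move_arm(turn=[[0,0,0],[0,0,0],[0,0,0],[0,0,0],[0,0,0]], dp=[[0.1,-1,0],[0.1,-1,0],[0,-0.8,0],[0,0,0],[0,0,0]], jaw=[0,0,0,0,0])

```text
clock: 2.28
tool_pos: [0.4384, -0.0201, 0.2962]
eef_rot: [0.998, 0.064, -0.0, 0.0]
contact_force: [-0.3, -1.0, 0.7]
opening: 0.499
```

```bash
cat > wr.py <<'E'
import sys,pickle
from plant import r
from h import *
n=sys.argv[1]
s=r.get_state(); d=r.snapshot("wrist"); pickle.dump((s,d),open(f"pics/{n}.pkl","wb"))
im=cv2.convertScaleAbs(d["frame"],alpha=1.4)
big=cv2.resize(im,None,fx=1.5,fy=1.5,interpolation=cv2.INTER_CUBIC)
for x in range(0,512,50): cv2.putText(big,str(x),(int(x*1.5),10),0,.35,(0,0,255)); cv2.line(big,(int(x*1.5),12),(int(x*1.5),18),(0,0,255))
for y in range(0,384,50): cv2.putText(big,str(y),(8,int(y*1.5)+4),0,.35,(0,0,255)); cv2.line(big,(0,int(y*1.5)),(6,int(y*1.5)),(0,0,255))
cv2.imwrite(f"pics/{n}.png",big)
print(s["tool_pos"].round(4),round(yaw(s),4),s["q"].round(2),s["contact_force"].round(1),round(s["opening"],3),round(s["clock"],2))
E
python3 wr.py w1
```

```text
[ 0.4384 -0.0201  0.2962] 0.1271 [ 0.09  0.37 -0.22  2.02  0.11  0.77 -1.63] [-0.3 -1.   0.7] 0.499 2.28
```

View pics/w1.png

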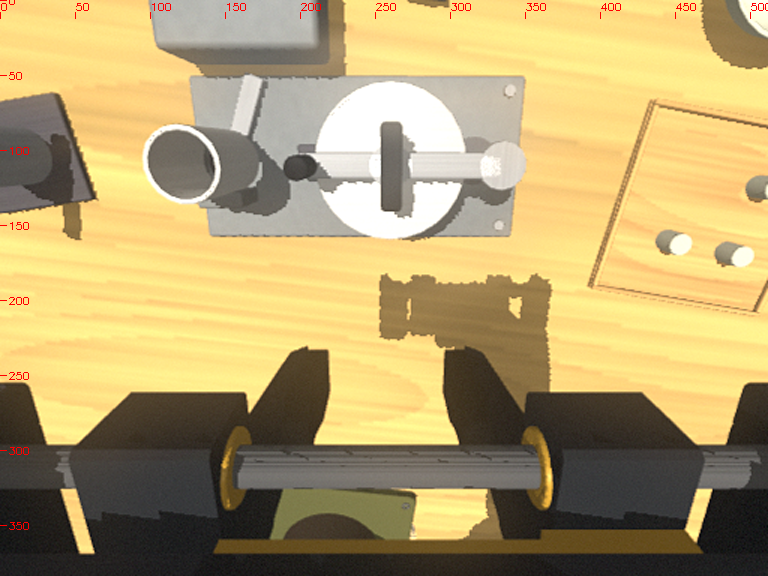

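```bash
cat > a.py <<'E'
from h import *; import pickle
s,d=pickle.load(open("pics/w1.pkl","rb"))
def U(uv,z): return unproj(np.array(uv)/1.5,z,d,s)[:,:2].round(4).tolist()
print("grip",U([[392,166],[392,122],[391,210]],.161)); print("pin",U([[292,167]],.167)); print("post",U([[503,166]],.13),U([[503,166]],.15))
c=np.array(U([[190,77],[524,76],[510,236],[210,236]],.012)); print("plate",c.tolist(),c.mean(0),c[0]-c[1],c[3]-c[2])
print("tube",U([[182,163]],.125)); print("cap",U([[390,160]],.115))
print("slugs",U([[760,188],[681,243],[742,256]],.031))
E
python3 a.py
```

```text
grip [[0.5073, -0.0153], [0.533, -0.0118], [0.4797, -0.0183]]
pin [[0.499, 0.0463]]
post [[0.5159, -0.0933]] [[0.5161, -0.0879]]
plate [[0.5553, 0.1753], [0.5947, -0.1269], [0.4483, -0.1464], [0.4093, 0.1576]] [0.5019 0.0149] [-0.0394  0.3022] [-0.039  0.304]
tube [[0.4888, 0.1331]]
cap [[0.5094, -0.0141]]
slugs [[0.5262, -0.3636], [0.4659, -0.3081], [0.461, -0.3724]]
```

Call:
move_arm(turn=[[0,0,0],[0,0,0],[0,0,0],[0,0,0],[0,0,0],[0,0,0],[0,0,0],[0,0,0],[0,0,0]], dp=[[1,0.1,0],[1,0.1,0.5],[0.74,0,1],[0,0,1],[0,0,1],[0,0,0.7],[0,0,0],[0,0,0],[0,0,0]], jaw=[0,0,0,0,0,0,0,0,0])

```text
clock: 3.08
tool_pos: [0.5079, -0.0183, 0.1921]
eef_rot: [0.998, 0.061, 0.001, 0.0]
contact_force: [0.2, 0.2, -0.3]
opening: 0.502
```

```bash
python3 st.py .507 -.016 .136 .127; python3 wr.py w2; python3 - <<'E'
from plant import r; import cv2
cv2.imwrite("pics/s1.png",r.snapshot("scene")["frame"])
E
```

```text
pos [ 0.5079 -0.0183  0.1921] yaw 0.1229 q [ 0.05  0.61 -0.17  1.97  0.18  0.58 -1.69] F [ 0.2  0.2 -0.3] op 0.502 t 3.08
turn [ 0.0001 -0.0002 -0.0007] dp_after [-0.024 -0.097  2.244] dp_before [-0.028 -0.098  2.244]
[ 0.5079 -0.0183  0.1921] 0.1229 [ 0.05  0.61 -0.17  1.97  0.18  0.58 -1.69] [ 0.2  0.2 -0.3] 0.502 3.08
```

View pics/w2.png

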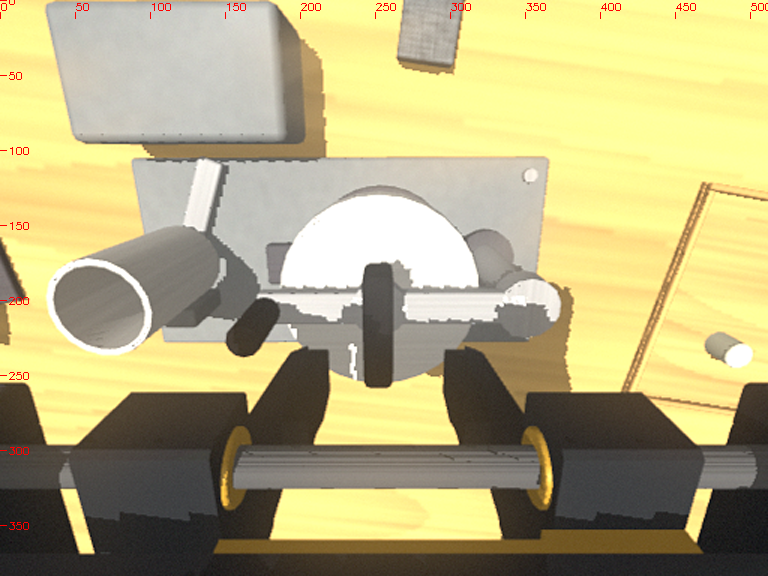

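Call:
move_arm(turn=[[0,0,-0.0007],[0,0,0],[0,0,0],[0,0,0],[0,0,0],[0,0,0],[0,0,0],[0,0,0],[0,0,0]], dp=[[0,-0.15,0.5],[0,0,1],[0,0,0.74],[0,0,0],[0,0,0],[0,0,0],[0,0,0],[0,0,0],[0,0,0]], jaw=[0,0,0,0,0,0.85,0.85,0.85,0.85], newtons=30)

```text
clock: 3.93
tool_pos: [0.5072, -0.0137, 0.1361]
eef_rot: [0.998, 0.064, 0.001, 0.0]
contact_force: [-0.6, -0.4, 0.1]
opening: 0.217
```

```bash
python3 st.py .507 -.016 .136 .127; python3 wr.py w3
```

```text
pos [ 0.5072 -0.0137  0.1361] yaw 0.1287 q [ 0.02  0.7  -0.14  2.01  0.21  0.44 -1.72] F [-0.6 -0.4  0.1] op 0.217 t 3.93
turn [ 0.     -0.0003  0.0003] dp_after [-0.021  0.089  0.004] dp_before [-0.022  0.089  0.004]
[ 0.5072 -0.0137  0.1361] 0.1287 [ 0.02  0.7  -0.14  2.01  0.21  0.44 -1.72] [-0.6 -0.4  0.1] 0.217 3.93
```

View pics/w3.png

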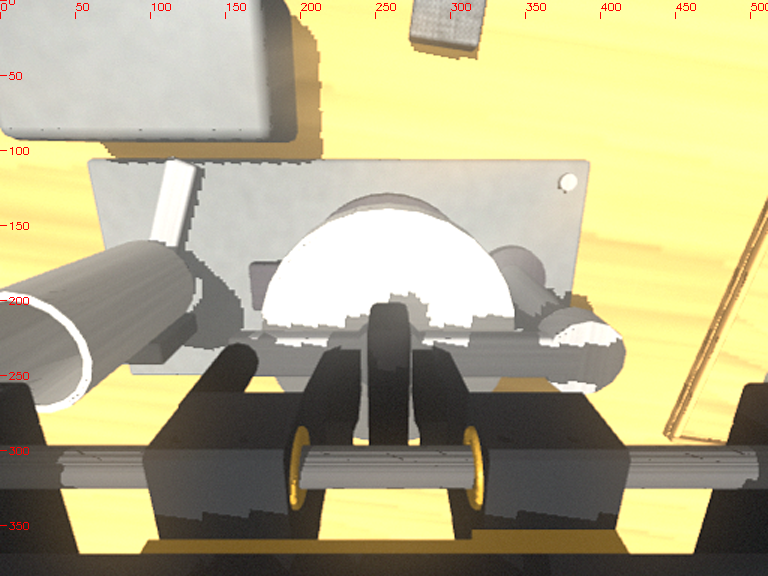

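Call:
move_arm(turn=[[0,0,0],[0,0,0],[0,0,0],[0,0,-0.0195],[0,0,-0.0195],[0,0,-0.0195],[0,0,-0.0195],[0,0,-0.0195],[0,0,-0.0195],[0,0,-0.0195]], dp=[[0,0,0],[0,0,0],[0,0,0],[0,0,-0.019],[0,0,-0.019],[0,0,-0.019],[0,0,-0.019],[0,0,-0.019],[0,0,-0.019],[0,0,-0.019]], jaw=[0.85,0.85,0.85,0.85,0.85,0.85,0.85,0.85,0.85,0.85])

```text
clock: 4.82
tool_pos: [0.5073, -0.0146, 0.1391]
eef_rot: [0.88, 0.476, 0.0, 0.001]
contact_force: [-0.4, -2.5, 4.3]
opening: 0.157
```

```bash
python3 st.py .507 -.016 .136 .127; python3 wr.py w4
```

```text
pos [ 0.5073 -0.0146  0.1391] yaw 0.9911 q [ 0.17  0.72 -0.37  2.    0.51  0.51 -1.15] F [-0.4 -2.5  4.3] op 0.157 t 4.82
turn [ 3.000e-04 -1.000e-04  1.375e-01] dp_after [-0.019  0.053  0.122] dp_before [-0.053  0.02   0.122]
[ 0.5073 -0.0146  0.1391] 0.9911 [ 0.17  0.72 -0.37  2.    0.51  0.51 -1.15] [-0.4 -2.5  4.3] 0.157 4.82
```

View pics/w4.png

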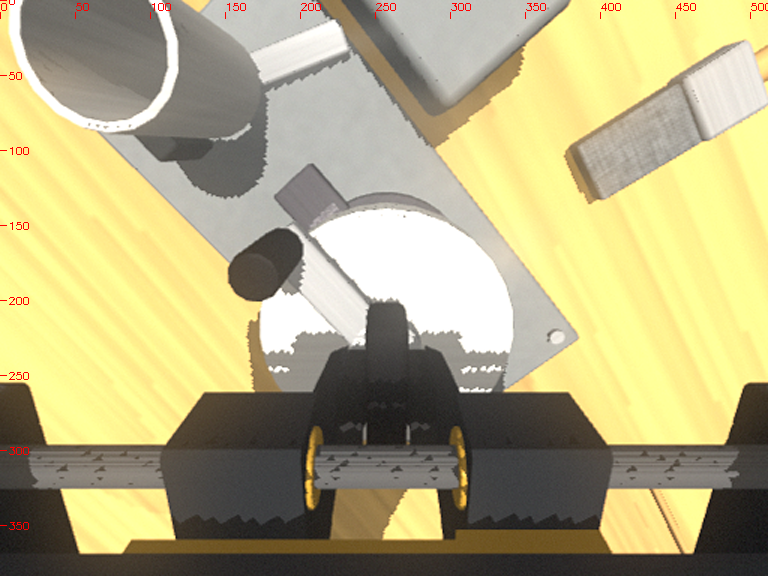

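Call:
move_arm(turn=[[0,0,-0.0195],[0,0,-0.0195],[0,0,-0.0195],[0,0,-0.0195],[0,0,-0.0195],[0,0,-0.0195],[0,0,-0.0195],[0,0,-0.0195],[0,0,-0.0195],[0,0,-0.0195]], dp=[[0,0,-0.019],[0,0,-0.019],[0,0,-0.019],[0,0,-0.019],[0,0,-0.019],[0,0,-0.019],[0,0,-0.019],[0,0,-0.019],[0,0,-0.019],[0,0,-0.019]], jaw=[0.85,0.85,0.85,0.85,0.85,0.85,0.85,0.85,0.85,0.85])

```text
clock: 5.7
tool_pos: [0.5076, -0.0146, 0.1438]
eef_rot: [0.447, 0.894, -0.0, 0.001]
contact_force: [1.6, -2.8, 4.6]
opening: 0.155
```

Call:
move_arm(turn=[[0,0,-0.0195],[0,0,-0.0195],[0,0,-0.0195],[0,0,-0.0175],[0,0,0],[0,0,0]], dp=[[0,0,-0.019],[0,0,-0.019],[0,0,-0.019],[0,0,-0.017],[0,0,0],[0,0,0]], jaw=[0.85,0.85,0.85,0.85,0.85,0.85])

```text
clock: 6.2
tool_pos: [0.5077, -0.0145, 0.1456]
eef_rot: [0.226, 0.974, -0.0, 0.001]
contact_force: [2.2, -3.5, 5.6]
opening: 0.158
```

```bash
python3 st.py .507 -.016 .136 2.7; python3 wr.py w5
```

```text
pos [ 0.5077 -0.0145  0.1456] yaw 2.6864 q [ 0.43  0.81 -0.84  1.99  0.9   0.77  0.16] F [ 2.2 -3.5  5.6] op 0.158 t 6.2
turn [-0.      0.0003 -0.0022] dp_after [ 0.    -0.068  0.384] dp_before [-0.    -0.068  0.384]
[ 0.5077 -0.0145  0.1456] 2.6864 [ 0.43  0.81 -0.84  1.99  0.9   0.77  0.16] [ 2.2 -3.5  5.6] 0.158 6.2
```

View pics/w5.png

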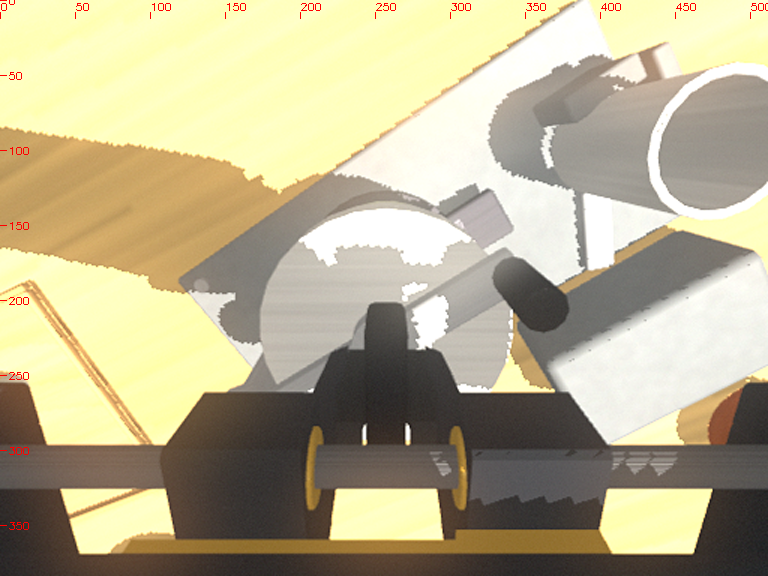

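Call:
move_arm(turn=[[0,0,0.019],[0,0,0.019],[0,0,0]], dp=[[-0.331,0.191,0],[-0.331,0.191,0],[0,0,0]], jaw=[0.85,0.85,0.85])

```text
clock: 6.5
tool_pos: [0.5269, -0.0144, 0.1455]
eef_rot: [0.343, 0.939, -0.001, 0.001]
contact_force: [-0.4, -2.7, 6.1]
opening: 0.154
```

```bash
cat > arc.py <<'E'
import sys
from plant import r
from h import *
a=float(sys.argv[1]); n=int(sys.argv[2]); rad=.08; P=np.array([.5179,-.0938]); y0=.1276
s=r.get_state(); v=s["tool_pos"][:2]-P
print(s["tool_pos"].round(4),"yaw",yaw(s).round(4),"F",s["contact_force"].round(1),s["moment"].round(2),"radius",np.linalg.norm(v).round(4),"arm",(np.pi/2+y0-np.arctan2(v[1],v[0])).round(4),"q",s["q"].round(2))
E
python3 arc.py 0 0
```

```text
[ 0.5269 -0.0144  0.1455] yaw 2.4413 F [-0.4 -2.7  6.1] [-0.62 -0.04 -0.12] radius 0.0799 arm 0.2408 q [ 0.4   0.81 -0.79  1.93  0.84  0.77 -0.01]
```

Call:
move_arm(turn=[[0,0,0.019],[0,0,0.019],[0,0,0.019],[0,0,0.019],[0,0,0.019],[0,0,0.019]], dp=[[-0.331,0.191,0],[-0.331,0.191,0],[-0.331,0.191,0],[-0.331,0.191,0],[-0.331,0.191,0],[-0.331,0.191,0]], jaw=[0.85,0.85,0.85,0.85,0.85,0.85])

```text
clock: 7.0
tool_pos: [0.575, -0.0382, 0.1454]
eef_rot: [0.65, 0.76, -0.001, -0.001]
contact_force: [-4.3, 0.1, 7.7]
opening: 0.157
```

```bash
python3 arc.py 0 0
```

```text
[ 0.575  -0.0382  0.1454] yaw 1.7268 F [-4.3  0.1  7.7] [-0.08  0.75 -0.01] radius 0.0797 arm 0.9261 q [ 0.34  0.82 -0.62  1.79  0.66  0.76 -0.47]
```

Call:
move_arm(turn=[[0,0,0.019],[0,0,0.019],[0,0,0.019],[0,0,0.019],[0,0,0.019],[0,0,0.019],[0,0,0.013],[0,0,0],[0,0,0]], dp=[[-0.331,0.191,0],[-0.331,0.191,0],[-0.331,0.191,0],[-0.331,0.191,0],[-0.331,0.191,0],[-0.331,0.191,0],[-0.23,0.13,0],[0,0,0],[0,0,0]], jaw=[0.85,0.85,0.85,0.85,0.85,0.85,0.85,0.85,0.85])

```text
clock: 7.75
tool_pos: [0.5973, -0.0972, 0.1456]
eef_rot: [0.892, 0.452, 0.0, 0.0]
contact_force: [-0.0, -0.3, 5.0]
opening: 0.16
```

```bash
python3 arc.py 0 0; python3 wr.py w6
```

```text
[ 0.5973 -0.0972  0.1456] yaw 0.937 F [-0.  -0.3  5. ] [-0.12  0.05 -0.07] radius 0.0795 arm 1.7409 q [ 0.32  0.81 -0.42  1.7   0.46  0.73 -0.97]
[ 0.5973 -0.0972  0.1456] 0.937 [ 0.32  0.81 -0.42  1.7   0.46  0.73 -0.97] [-0.  -0.3  5. ] 0.16 7.75
```

View pics/w6.png

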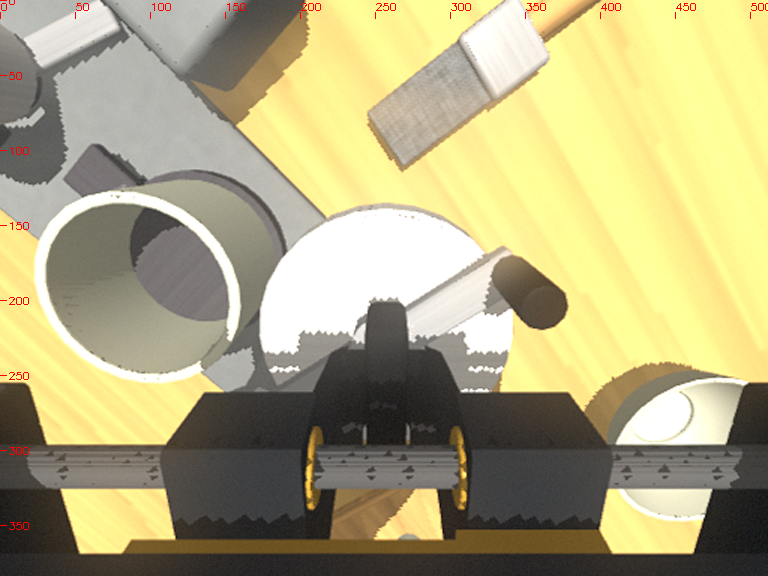

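Call:
move_arm(turn=[[0,0,0.01],[0,0,0],[0,0,0],[0,0,0],[0,0,0],[0,0,0],[0,0,0],[0,0,0],[0,0,0],[0,0,0]], dp=[[-0.17,0.1,0],[0,0,0],[0,0,0],[0,0,0],[0,0,0],[0,0,-0.6],[0,0,-1],[0,0,-1],[0,0,-1],[0,0,-0.6]], jaw=[0.85,0.85,0,0,0,0,0,0,0,0])

```text
clock: 8.63
tool_pos: [0.597, -0.102, 0.2523]
eef_rot: [0.906, 0.423, 0.001, 0.001]
contact_force: [0.1, 0.2, 0.4]
opening: 0.501
```

```bash
python3 st.py .45 -.40 .25 .9; python3 - <<'E'
from plant import r; import cv2
cv2.imwrite("pics/t1.png",r.snapshot("top")["frame"])
E
```

```text
pos [ 0.597  -0.102   0.2523] yaw 0.8743 q [ 0.36  0.68 -0.47  1.6   0.36  0.95 -0.93] F [0.1 0.2 0.4] op 0.501 t 8.63
turn [ 0.0003 -0.0002 -0.0041] dp_after [-12.991   2.804   0.092] dp_before [-12.914   3.136   0.081]
```

View pics/t1.png

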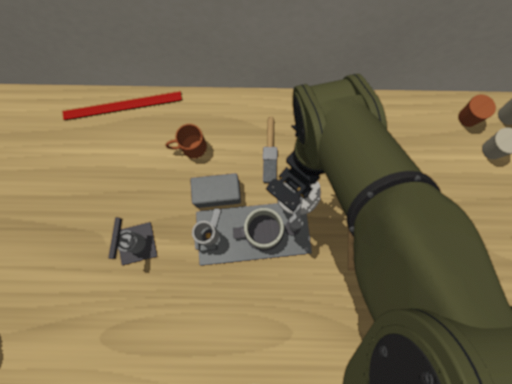

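Call:
move_arm(turn=[[0,0,0],[0,0,0],[0,0,0],[0,0,0],[0,0,0],[0,0,0],[0,0,0],[0,0,0],[0,0,0],[0,0,0]], dp=[[-1,0.24,0],[-1,0.24,0],[-1,0.24,0],[-1,0.24,0],[-1,0.24,0],[-1,0.24,0],[-1,0.24,0],[-1,0.24,0],[-1,0.24,0],[-1,0.24,0]], jaw=[0,0,0,0,0,0,0,0,0,0])

```text
clock: 9.52
tool_pos: [0.4804, -0.3332, 0.2491]
eef_rot: [0.906, 0.423, -0.001, -0.001]
contact_force: [0.3, -0.4, -0.6]
opening: 0.499
```

Call:
move_arm(turn=[[0,0,0],[0,0,0],[0,0,0],[0,0,0],[0,0,0]], dp=[[-1,0.24,0],[-1,0.24,0],[-1,0.24,0],[0,0,0],[0,0,0]], jaw=[0,0,0,0,0])

```text
clock: 9.93
tool_pos: [0.4457, -0.4027, 0.2489]
eef_rot: [0.907, 0.422, -0.001, -0.001]
contact_force: [0.3, 0.1, -0.1]
opening: 0.499
```

```bash
python3 wr.py w7
```

```text
[ 0.4457 -0.4027  0.2489] 0.8702 [ 0.94  0.68 -0.5   1.62  0.38  0.95 -0.4 ] [ 0.3  0.1 -0.1] 0.499 9.93
```

View pics/w7.png

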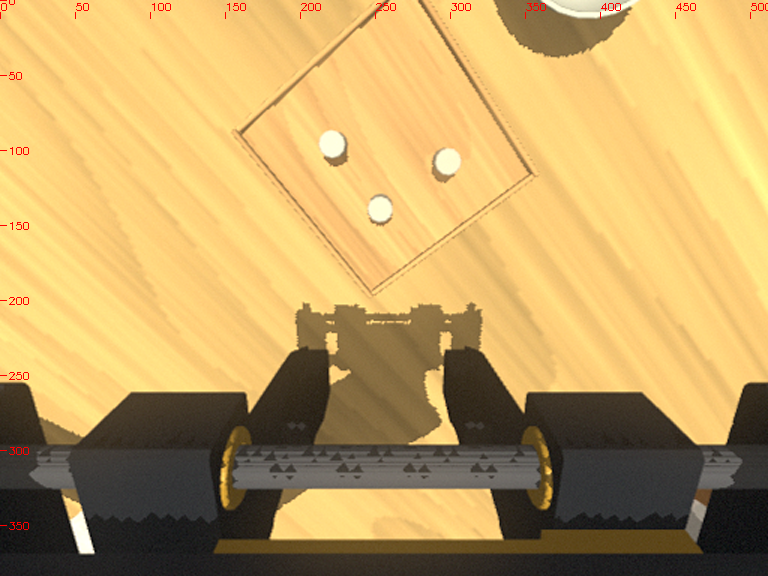

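```bash
cat > sl.py <<'E'
from h import *; import pickle,sys
n=sys.argv[1]; s,d=pickle.load(open(f"pics/{n}.pkl","rb"))
f=d["frame"]; hsv=cv2.cvtColor(f,cv2.COLOR_BGR2HSV)
m=((hsv[...,1]<60)&(hsv[...,2]>120)).astype(np.uint8); m[225:]=0
k,l,st,c=cv2.connectedComponentsWithStats(m)
for i in range(1,k):
    if 60<st[i,4]<4000: print(st[i].tolist(),c[i].round(1),unproj(c[i],.031,d,s)[0,:2].round(4))
E
python3 sl.py w7
```

```text
[361, 0, 65, 12, 541] [392.2   4.4] [ 0.6737 -0.3612]
[213, 87, 17, 18, 237] [221.1  95.7] [ 0.4648 -0.3099]
[291, 100, 16, 16, 206] [298.3 107.4] [ 0.528  -0.3809]
[246, 131, 15, 17, 210] [253. 139.] [ 0.4606 -0.3744]
```

```bash
python3 st.py .4606 -.3744 .011 .87
```

```text
pos [ 0.447  -0.4009  0.2492] yaw 0.8732 q [ 0.94  0.68 -0.5   1.62  0.38  0.95 -0.4 ] F [-0.3 -0.5  0.2] op 0.504 t 9.98
turn [-0.0003 -0.0001  0.0005] dp_after [ 1.159 -0.268  9.528] dp_before [ 1.154 -0.249  9.53 ]
```

Call:
move_arm(turn=[[0,0,0],[0,0,0],[0,0,0],[0,0,0],[0,0,0],[0,0,0],[0,0,0],[0,0,0],[0,0,0]], dp=[[0.58,-0.13,0.5],[0.58,-0.13,1],[0,0,1],[0,0,1],[0,0,1],[0,0,1],[0,0,1],[0,0,0],[0,0,0]], jaw=[0,0,0,0,0,0,0,0,0])

```text
clock: 10.73
tool_pos: [0.4612, -0.3728, 0.0869]
eef_rot: [0.906, 0.424, -0.0, -0.002]
contact_force: [-0.1, 0.4, 0.1]
opening: 0.499
```

```bash
python3 wr.py w8;python3 sl.py w8; python3 st.py .4606 -.3744 .011 .87;
```

```text
[ 0.4612 -0.3728  0.0869] 0.8761 [ 0.82  0.88 -0.38  1.77  0.53  0.6  -0.58] [-0.1  0.4  0.1] 0.499 10.73
[191, 126, 31, 32, 706] [205.8 142.2] [ 0.4654 -0.3096]
[323, 148, 28, 29, 606] [336.8 162. ] [ 0.5283 -0.3804]
[246, 199, 27, 26, 555] [259.3 211.1] [ 0.461  -0.3741]
pos [ 0.4622 -0.3737  0.0882] yaw 0.8755 q [ 0.82  0.88 -0.38  1.77  0.53  0.6  -0.58] F [ 0.8 -0.6  0.9] op 0.499 t 10.78
turn [ 0.     -0.0002  0.0009] dp_after [-0.062 -0.03   3.089] dp_before [-0.065 -0.03   3.089]
```

View pics/w8.png

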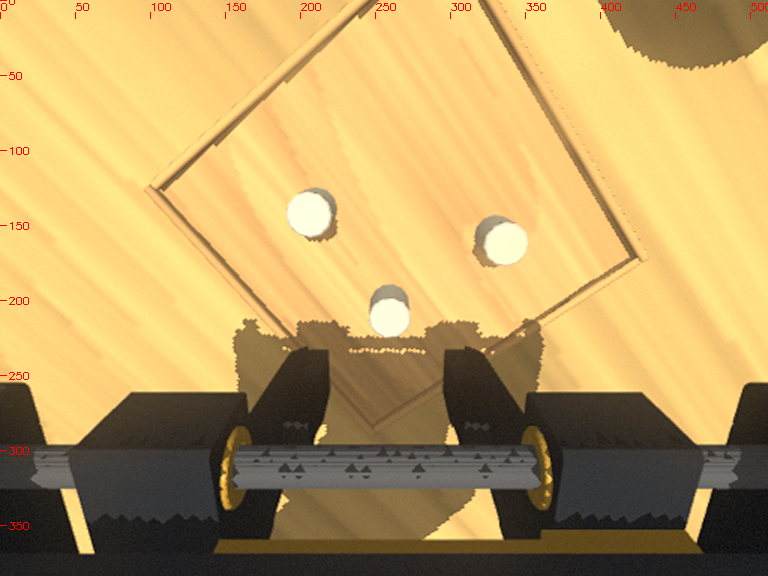

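Call:
move_arm(turn=[[0,0,0],[0,0,0],[0,0,0],[0,0,0],[0,0,0],[0,0,0],[0,0,0],[0,0,0],[0,0,0],[0,0,0]], dp=[[-0.05,-0.02,1],[0,0,1],[0,0,0.7],[0,0,0.35],[0,0,0],[0,0,0],[0,0,0],[0,0,0],[0,0,-0.6],[0,0,-0.6]], jaw=[0,0,0,0,0,0.75,0.75,0.75,0.75,0.75], newtons=25)

```text
clock: 11.62
tool_pos: [0.4597, -0.3755, 0.0421]
eef_rot: [0.906, 0.423, -0.0, -0.0]
contact_force: [0.5, -0.5, -0.0]
opening: 0.239
```

```bash
python3 wr.py w9;python3 st.py .507 -.0145 .16 2.09
```

```text
[ 0.4597 -0.3755  0.0421] 0.8734 [ 0.79  0.95 -0.33  1.78  0.57  0.51 -0.61] [ 0.5 -0.5 -0. ] 0.239 11.62
pos [ 0.4615 -0.3767  0.0452] yaw 0.8731 q [ 0.8   0.94 -0.33  1.78  0.57  0.51 -0.61] F [0.5 0.3 2.3] op 0.234 t 11.67
turn [ 0.0007  0.0004 -0.1937] dp_after [11.676  8.769 -4.593] dp_before [12.274 -7.891 -4.625]
```

View pics/w9.png

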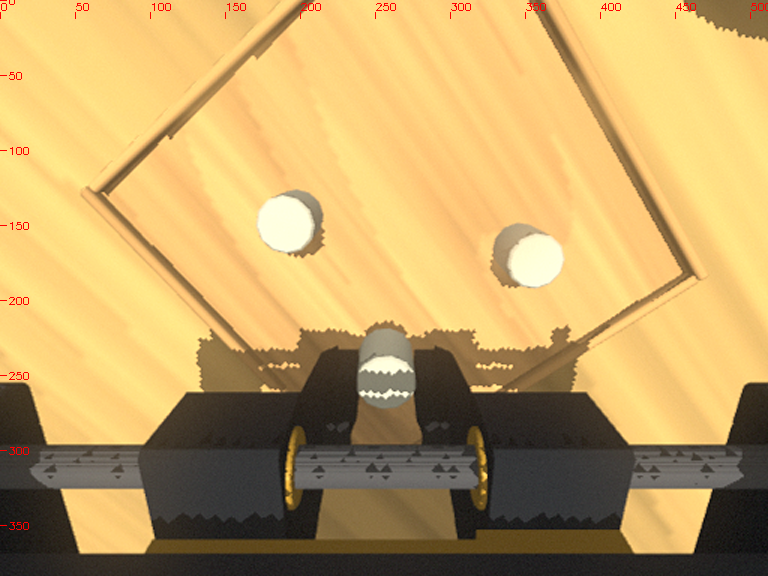

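Call:
move_arm(turn=[[0,0,0],[0,0,0],[0,0,0],[0,0,0],[0,0,0],[0,0,0],[0,0,0],[0,0,0],[0,0,0],[0,0,0]], dp=[[0,0,-1],[0.27,0,-1],[1,-0.65,-1],[1,-0.66,-1],[1,-0.66,-1],[1,-0.66,-1],[1,-0.66,-0.2],[1,-0.66,0],[1,-0.66,0],[1,-0.66,0]], jaw=[0.75,0.75,0.75,0.75,0.75,0.75,0.75,0.75,0.75,0.75])

```text
clock: 12.5
tool_pos: [0.492, -0.1313, 0.1973]
eef_rot: [0.906, 0.423, 0.001, 0.001]
contact_force: [1.2, 0.6, 0.1]
opening: 0.241
```

Call:
move_arm(turn=[[0,0,0],[0,0,0],[0,0,0],[0,0,0],[0,0,-0.0194],[0,0,-0.0194],[0,0,-0.0194],[0,0,-0.0194],[0,0,-0.0194],[0,0,-0.0194]], dp=[[1,-0.66,0],[1,-0.66,0],[1,-0.66,0],[1,-0.65,0],[0,0,0],[0,0,0],[0,0,0],[0,0,0],[0,0,0],[0,0,0]], jaw=[0.75,0.75,0.75,0.75,0.75,0.75,0.75,0.75,0.75,0.75])

```text
clock: 13.33
tool_pos: [0.5057, -0.0137, 0.1969]
eef_rot: [0.693, 0.721, 0.0, 0.001]
contact_force: [1.0, 0.5, 0.0]
opening: 0.237
```

Call:
move_arm(turn=[[0,0,-0.0194],[0,0,-0.0194],[0,0,-0.0194],[0,0,-0.0191],[0,0,0],[0,0,0],[0,0,0]], dp=[[0,0,0],[0,0,0],[0,0,0],[0,0,0],[0,0,0],[0,0,0],[0,0,0]], jaw=[0.75,0.75,0.75,0.75,0.75,0.75,0.75])

```text
clock: 13.92
tool_pos: [0.5057, -0.0137, 0.1966]
eef_rot: [0.503, 0.864, 0.0, 0.0]
contact_force: [0.3, -0.8, -0.3]
opening: 0.238
```

```bash
python3 wr.py w10;python3 st.py .507 -.0145 .05 2.09
```

```text
[ 0.5057 -0.0137  0.1966] 2.0873 [ 0.39  0.69 -0.75  1.95  0.67  0.77 -0.23] [ 0.3 -0.8 -0.3] 0.238 13.92
pos [ 0.5056 -0.0137  0.1966] yaw 2.0879 q [ 0.39  0.69 -0.75  1.95  0.67  0.77 -0.23] F [-0.6 -0.3  0.1] op 0.238 t 13.97
turn [ 0.      0.0001 -0.0003] dp_after [-0.055  0.032  5.864] dp_before [-0.051  0.031  5.864]
```

View pics/w10.png

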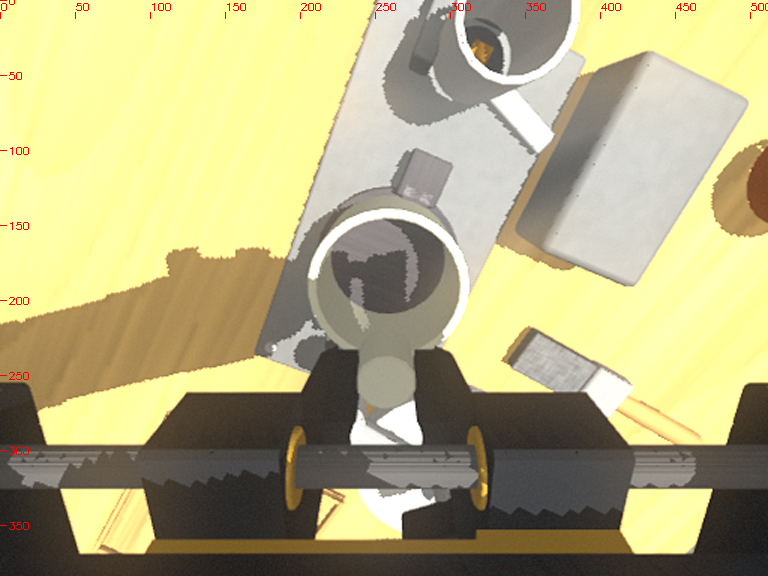

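Call:
move_arm(turn=[[0,0,0],[0,0,0],[0,0,0],[0,0,0],[0,0,0],[0,0,0],[0,0,0],[0,0,0],[0,0,0],[0,0,0]], dp=[[0.55,0.03,1],[0,0,1],[0,0,1],[0,0,1],[0,0,1],[0,0,0.9],[0,0,0],[0,0,0],[0,0,0],[0,0,0]], jaw=[0.75,0.75,0.75,0.75,0.75,0.75,0.75,0.75,0.35,0.35])

```text
clock: 14.8
tool_pos: [0.5004, -0.0011, 0.0503]
eef_rot: [0.502, 0.865, 0.001, 0.001]
contact_force: [-0.0, -0.1, -0.0]
opening: 0.323
```

Call:
move_arm(turn=[[0,0,0],[0,0,0],[0,0,0],[0,0,0],[0,0,0],[0,0,0],[0,0,0],[0,0,0],[0,0,0]], dp=[[0,0,0],[0,0,-1],[0,0,-1],[0,0,-1],[0,0,-1],[0,0,-1],[0,0,-1],[0,0,0],[0,0,0]], jaw=[0.35,0.35,0.35,0.35,0.35,0,0,0,0])

```text
clock: 15.55
tool_pos: [0.5002, -0.0015, 0.2007]
eef_rot: [0.502, 0.865, 0.001, 0.002]
contact_force: [0.0, -0.4, 0.2]
opening: 0.5
```

```bash
python3 wr.py w11;python3 st.py .44 -.35 .195 .87
```

```text
[ 0.5002 -0.0015  0.2007] 2.0895 [ 0.37  0.68 -0.75  1.96  0.67  0.76 -0.26] [ 0.  -0.4  0.2] 0.5 15.55
pos [ 0.4994 -0.0018  0.1995] yaw 2.0897 q [ 0.37  0.68 -0.75  1.97  0.67  0.76 -0.26] F [ 0.5 -0.7 -0.3] op 0.501 t 15.6
turn [2.000e-04 1.000e-04 1.941e-01] dp_after [-12.177   7.165   0.179] dp_before [-10.915  -8.97    0.185]
```

View pics/w11.png

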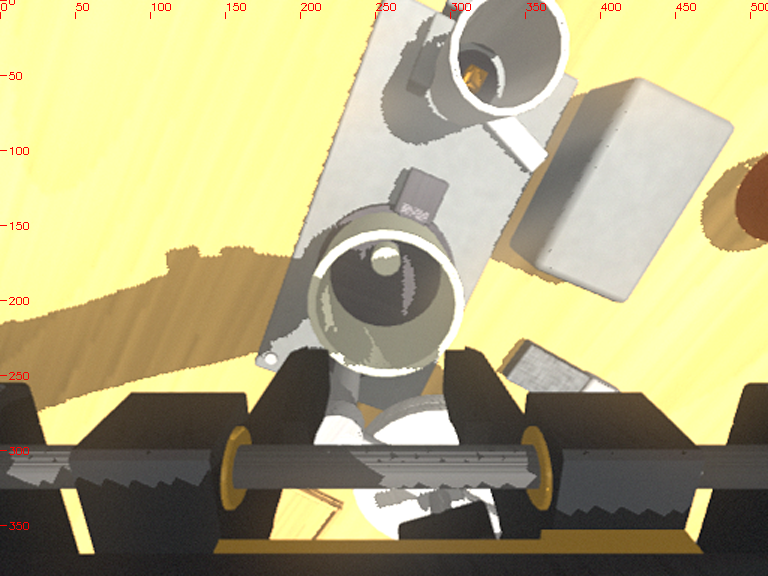

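```bash
python3 st.py .465 -.3097 .09 2.09
```

```text
pos [ 0.4994 -0.0018  0.1995] yaw 2.0897 q [ 0.37  0.68 -0.75  1.97  0.67  0.76 -0.26] F [ 0.5 -0.7 -0.3] op 0.501 t 15.6
turn [ 0.0001  0.0002 -0.    ] dp_after [-10.01   -7.305   4.379] dp_before [-10.006  -7.306   4.385]
```

Call:
move_arm(turn=[[0,0,0],[0,0,0],[0,0,0],[0,0,0],[0,0,0],[0,0,0],[0,0,0],[0,0,0],[0,0,0],[0,0,0]], dp=[[-1,-0.73,0],[-1,-0.73,0],[-1,-0.73,0],[-1,-0.73,0],[-1,-0.73,0],[-1,-0.73,0],[-1,-0.73,0],[-1,-0.73,0.4],[-1,-0.73,1],[-1,-0.73,1]], jaw=[0,0,0,0,0,0,0,0,0,0])

```text
clock: 16.43
tool_pos: [0.4645, -0.3106, 0.1377]
eef_rot: [0.502, 0.865, -0.0, 0.0]
contact_force: [1.1, -0.0, 0.5]
opening: 0.499
```

Call:
move_arm(turn=[[0,0,0],[0,0,0],[0,0,0],[0,0,0],[0,0,0],[0,0,0]], dp=[[0,0,1],[0,0,1],[0,0,0],[0,0,0],[0,0,0],[0,0,0]], jaw=[0,0,0,0,0,0])

```text
clock: 16.93
tool_pos: [0.4661, -0.3086, 0.0903]
eef_rot: [0.501, 0.865, 0.0, 0.001]
contact_force: [0.5, -0.0, -0.3]
opening: 0.498
```

```bash
python3 wr.py w12; python3 sl.py w12;python3 st.py .465 -.3097 .012 2.09
```

```text
[ 0.4661 -0.3086  0.0903] 2.0914 [ 0.88  0.9  -0.66  1.87  0.86  0.68  0.21] [ 0.5 -0.  -0.3] 0.498 16.93
[373, 0, 75, 36, 531] [410.5  14.2] [ 0.4831 -0.1466]
pos [ 0.4661 -0.3088  0.0904] yaw 2.0912 q [ 0.88  0.9  -0.66  1.87  0.86  0.68  0.21] F [ 0.4 -0.  -0.9] op 0.503 t 16.98
turn [0.0002 0.0003 0.0002] dp_after [-0.007 -0.057  3.135] dp_before [-1.000e-03 -6.100e-02  3.135e+00]
```

View pics/w12.png

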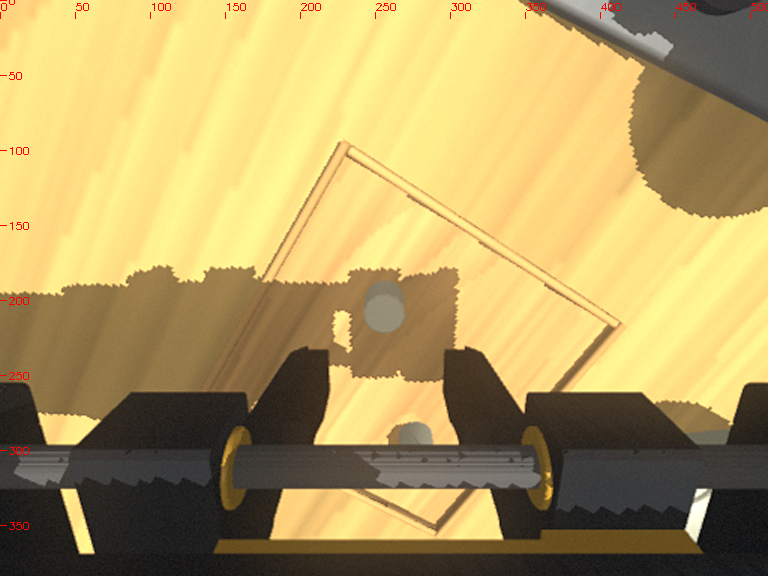

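Call:
move_arm(turn=[[0,0,0],[0,0,0],[0,0,0],[0,0,0],[0,0,0],[0,0,0],[0,0,0],[0,0,0],[0,0,0],[0,0,0]], dp=[[0,-0.02,1],[0,0,1],[0,0,0.8],[0,0,0.33],[0,0,0],[0,0,0],[0,0,0],[0,0,0],[0,0,0],[0,0,-0.6]], jaw=[0,0,0,0,0,0.75,0.75,0.75,0.75,0.75])

```text
clock: 17.82
tool_pos: [0.4637, -0.309, 0.0248]
eef_rot: [0.502, 0.865, -0.0, -0.001]
contact_force: [-0.3, -0.4, -0.7]
opening: 0.238
```

Call:
move_arm(turn=[[0,0,0],[0,0,0],[0,0,0],[0,0,0],[0,0,0],[0,0,0],[0,0,0],[0,0,0]], dp=[[0,0,-1],[0,0,-1],[0,0,-1],[0,0,-1],[0,0,-1],[0,0,-1],[0,0,-1],[0,0,0]], jaw=[0.75,0.75,0.75,0.75,0.75,0.75,0.75,0.75])

```text
clock: 18.48
tool_pos: [0.4674, -0.3097, 0.2057]
eef_rot: [0.502, 0.865, 0.0, 0.004]
contact_force: [0.1, -0.4, -0.5]
opening: 0.243
```

```bash
python3 st.py .514 -.0267 .19 2.09
```

```text
pos [ 0.4674 -0.3097  0.2057] yaw 2.0903 q [ 0.96  0.75 -0.8   1.79  0.68  0.89  0.37] F [ 0.1 -0.4 -0.5] op 0.243 t 18.48
turn [0.0008 0.0011 0.    ] dp_after [8.902 7.236 0.628] dp_before [8.905 7.235 0.602]
```

Call:
move_arm(turn=[[0,0,0],[0,0,0],[0,0,0],[0,0,0],[0,0,0],[0,0,0],[0,0,0],[0,0,0],[0,0,0],[0,0,0]], dp=[[0.9,0.73,0],[1,0.81,0],[1,0.81,0],[1,0.81,0],[1,0.81,0],[1,0.81,0],[1,0.81,0],[1,0.82,0],[1,0.82,0],[0,0,0.6]], jaw=[0.75,0.75,0.75,0.75,0.75,0.75,0.75,0.75,0.75,0.75])

```text
clock: 19.32
tool_pos: [0.514, -0.0172, 0.1884]
eef_rot: [0.497, 0.867, 0.005, 0.002]
contact_force: [0.8, 0.5, -0.0]
opening: 0.242
```

Call:
move_arm(turn=[[0,0,0],[0,0,0],[0,0,0]], dp=[[0,0,0],[0,0,0],[0,0,0]], jaw=[0.75,0.75,0.75])

```text
clock: 19.57
tool_pos: [0.5106, -0.0278, 0.1856]
eef_rot: [0.503, 0.865, -0.001, -0.0]
contact_force: [-0.1, -1.0, -0.3]
opening: 0.239
```

```bash
python3 wr.py w13; python3 st.py .514 -.0267 .05 2.09
```

```text
[ 0.5106 -0.0278  0.1856] 2.0885 [ 0.41  0.71 -0.74  1.94  0.69  0.76 -0.22] [-0.1 -1.  -0.3] 0.239 19.57
pos [ 0.5109 -0.0279  0.1858] yaw 2.088 q [ 0.41  0.71 -0.74  1.94  0.69  0.76 -0.22] F [-0.2  0.5 -0.8] op 0.241 t 19.62
turn [-0.0001  0.0001 -0.0003] dp_after [-0.021  0.133  5.43 ] dp_before [-0.017  0.137  5.43 ]
```

View pics/w13.png

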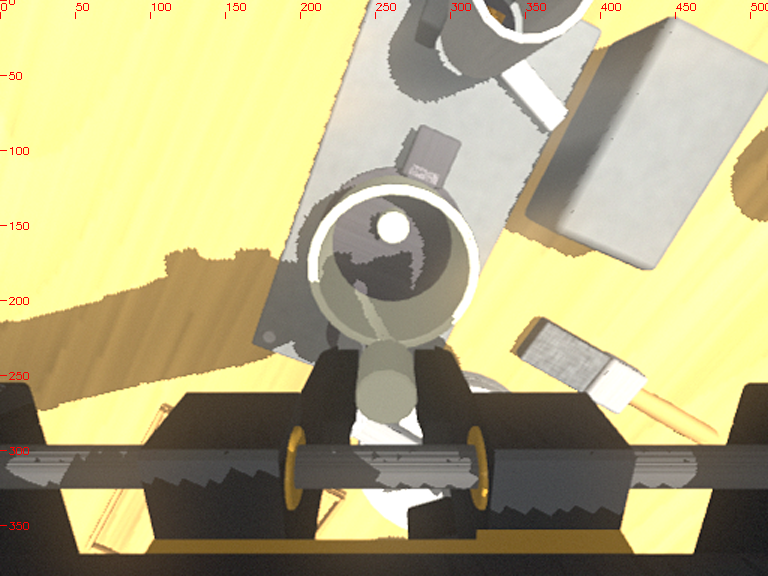

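Call:
move_arm(turn=[[0,0,0],[0,0,0],[0,0,0],[0,0,0],[0,0,0],[0,0,0],[0,0,0],[0,0,0],[0,0,0],[0,0,0]], dp=[[0,0.13,1],[0,0,1],[0,0,1],[0,0,1],[0,0,1],[0,0,0.45],[0,0,0],[0,0,0],[0,0,0],[0,0,0]], jaw=[0.75,0.75,0.75,0.75,0.75,0.75,0.75,0.75,0.35,0.35])

```text
clock: 20.45
tool_pos: [0.5148, -0.025, 0.0506]
eef_rot: [0.502, 0.865, 0.001, 0.001]
contact_force: [0.5, 0.1, -0.8]
opening: 0.326
```

Call:
move_arm(turn=[[0,0,0],[0,0,0],[0,0,0],[0,0,0],[0,0,0],[0,0,0],[0,0,0],[0,0,0],[0,0,0]], dp=[[0,0,0],[0,0,-1],[0,0,-1],[0,0,-1],[0,0,-1],[0,0,-1],[0,0,-1],[0,0,0],[0,0,0]], jaw=[0.35,0.35,0.35,0.35,0.35,0,0,0,0])

```text
clock: 21.2
tool_pos: [0.5147, -0.0248, 0.201]
eef_rot: [0.502, 0.865, 0.001, 0.002]
contact_force: [-0.5, -0.3, -1.0]
opening: 0.498
```

```bash
python3 wr.py w14; python3 st.py .528 -.3805 .09 2.09
```

```text
[ 0.5147 -0.0248  0.201 ] 2.0898 [ 0.41  0.69 -0.76  1.92  0.66  0.79 -0.2 ] [-0.5 -0.3 -1. ] 0.498 21.2
pos [ 0.5138 -0.0251  0.1998] yaw 2.09 q [ 0.41  0.69 -0.75  1.92  0.67  0.79 -0.2 ] F [-1.   0.  -0.2] op 0.499 t 21.25
turn [ 0.0001  0.0002 -0.    ] dp_after [-12.622  -6.562   4.392] dp_before [-12.618  -6.563   4.403]
```

View pics/w14.png

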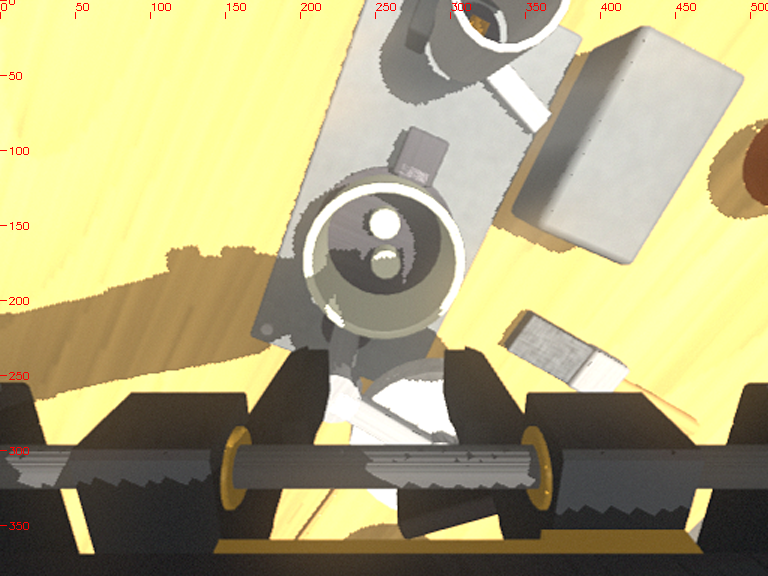

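Call:
move_arm(turn=[[0,0,0],[0,0,0],[0,0,0],[0,0,0],[0,0,0],[0,0,0],[0,0,0],[0,0,0],[0,0,0],[0,0,0]], dp=[[-1,-0.52,0],[-1,-0.52,0],[-1,-0.52,0],[-1,-0.52,0],[-1,-0.52,0],[-1,-0.52,0],[-1,-0.52,0],[-1,-0.52,0],[-1,-0.52,0],[-1,-0.52,0]], jaw=[0,0,0,0,0,0,0,0,0,0])

```text
clock: 22.08
tool_pos: [0.524, -0.3076, 0.1978]
eef_rot: [0.502, 0.865, -0.0, -0.001]
contact_force: [1.9, -0.5, 0.8]
opening: 0.503
```

Call:
move_arm(turn=[[0,0,0],[0,0,0],[0,0,0],[0,0,0],[0,0,0],[0,0,0],[0,0,0],[0,0,0]], dp=[[-1,-0.52,0.4],[-1,-0.52,1],[-0.62,-0.32,1],[0,0,1],[0,0,1],[0,0,0],[0,0,0],[0,0,0]], jaw=[0,0,0,0,0,0,0,0])

```text
clock: 22.75
tool_pos: [0.5288, -0.3795, 0.09]
eef_rot: [0.501, 0.865, 0.0, 0.0]
contact_force: [0.1, 0.3, 1.2]
opening: 0.499
```

```bash
python3 wr.py w15; python3 sl.py w15; python3 st.py .528 -.3805 .012 2.09
```

```text
[ 0.5288 -0.3795  0.09  ] 2.0913 [ 0.91  1.   -0.7   1.58  0.79  0.87  0.42] [0.1 0.3 1.2] 0.499 22.75
[434, 185, 78, 40, 2036] [481.5 208.8] [ 0.6779 -0.293 ]
pos [ 0.5292 -0.3797  0.0908] yaw 2.0911 q [ 0.91  1.   -0.7   1.58  0.79  0.87  0.42] F [-0.4  0.3  0.9] op 0.5 t 22.8
turn [0.0002 0.0002 0.0002] dp_after [-1.000e-03 -5.800e-02  3.151e+00] dp_before [ 3.000e-03 -6.300e-02  3.151e+00]
```

View pics/w15.png

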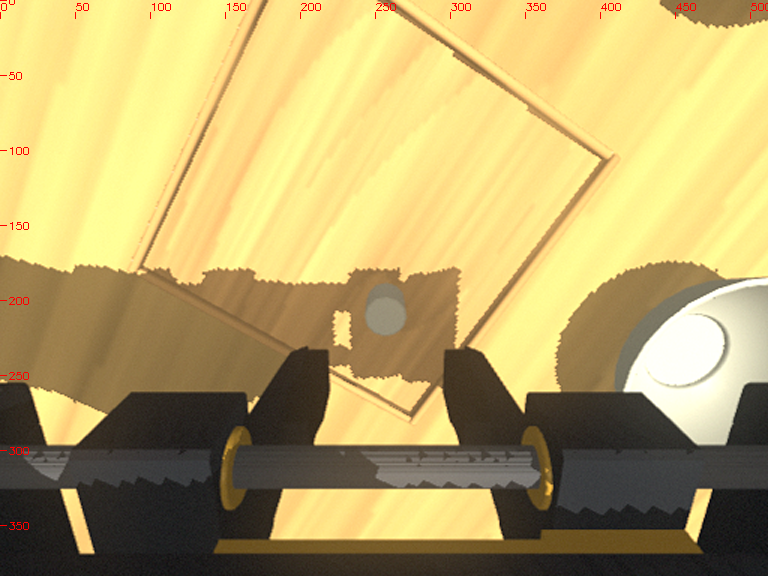

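Call:
move_arm(turn=[[0,0,0],[0,0,0],[0,0,0],[0,0,0],[0,0,0],[0,0,0],[0,0,0],[0,0,0],[0,0,0],[0,0,0]], dp=[[0,0,1],[0,0,1],[0,0,0.8],[0,0,0.34],[0,0,0],[0,0,0],[0,0,0],[0,0,0],[0,0,0],[0,0,-0.6]], jaw=[0,0,0,0,0,0.75,0.75,0.75,0.75,0.75])

```text
clock: 23.63
tool_pos: [0.5267, -0.3796, 0.0248]
eef_rot: [0.502, 0.865, -0.0, -0.002]
contact_force: [-0.6, -1.1, -0.9]
opening: 0.241
```

Call:
move_arm(turn=[[0,0,0],[0,0,0],[0,0,0],[0,0,0],[0,0,0],[0,0,0],[0,0,0],[0,0,0]], dp=[[0,0,-1],[0,0,-1],[0,0,-1],[0,0,-1],[0,0,-1],[0,0,-1],[0,0,-1],[0,0,0]], jaw=[0.75,0.75,0.75,0.75,0.75,0.75,0.75,0.75])

```text
clock: 24.3
tool_pos: [0.5313, -0.3804, 0.2078]
eef_rot: [0.502, 0.865, 0.001, 0.005]
contact_force: [0.7, -0.3, 0.3]
opening: 0.237
```

```bash
python3 st.py .507 -.0145 .20 2.09
```

```text
pos [ 0.5313 -0.3804  0.2078] yaw 2.0904 q [ 0.95  0.86 -0.79  1.5   0.67  1.06  0.52] F [ 0.7 -0.3  0.3] op 0.237 t 24.3
turn [0.001  0.0013 0.0001] dp_after [13.188  6.419  0.313] dp_before [13.188  6.423  0.245]
```

Call:
move_arm(turn=[[0,0,0],[0,0,0],[0,0,0],[0,0,0],[0,0,0],[0,0,0],[0,0,0],[0,0,0],[0,0,0],[0,0,0]], dp=[[1,0.5,0],[1,0.5,0],[1,0.5,0],[1,0.5,0],[1,0.5,0],[1,0.5,0],[1,0.5,0],[1,0.5,0],[1,0.5,0],[1,0.5,0]], jaw=[0.75,0.75,0.75,0.75,0.75,0.75,0.75,0.75,0.75,0.75])

```text
clock: 25.13
tool_pos: [0.512, -0.0996, 0.2014]
eef_rot: [0.502, 0.865, -0.0, 0.0]
contact_force: [0.4, 0.4, -1.3]
opening: 0.244
```

Call:
move_arm(turn=[[0,0,0],[0,0,0],[0,0,0],[0,0,0],[0,0,0],[0,0,0],[0,0,0],[0,0,0]], dp=[[1,0.5,0],[1,0.5,0],[1,0.5,0],[0.2,0.24,0.4],[0,0,0],[0,0,0],[0,0,0],[0,0,0]], jaw=[0.75,0.75,0.75,0.75,0.75,0.75,0.75,0.75])

```text
clock: 25.8
tool_pos: [0.5105, -0.0115, 0.191]
eef_rot: [0.503, 0.864, -0.0, 0.0]
contact_force: [0.7, -0.4, -1.0]
opening: 0.244
```

```bash
python3 wr.py w16; python3 st.py .514 -.0105 .062 2.09
```

```text
[ 0.5105 -0.0115  0.191 ] 2.088 [ 0.38  0.7  -0.74  1.94  0.68  0.77 -0.24] [ 0.7 -0.4 -1. ] 0.244 25.8
pos [ 0.5106 -0.0114  0.1911] yaw 2.0879 q [ 0.38  0.7  -0.74  1.94  0.68  0.77 -0.24] F [-0.1  0.2 -1. ] op 0.242 t 25.85
turn [-0.0001  0.0001 -0.0003] dp_after [-0.037  0.137  5.163] dp_before [-0.032  0.139  5.163]
```

View pics/w16.png

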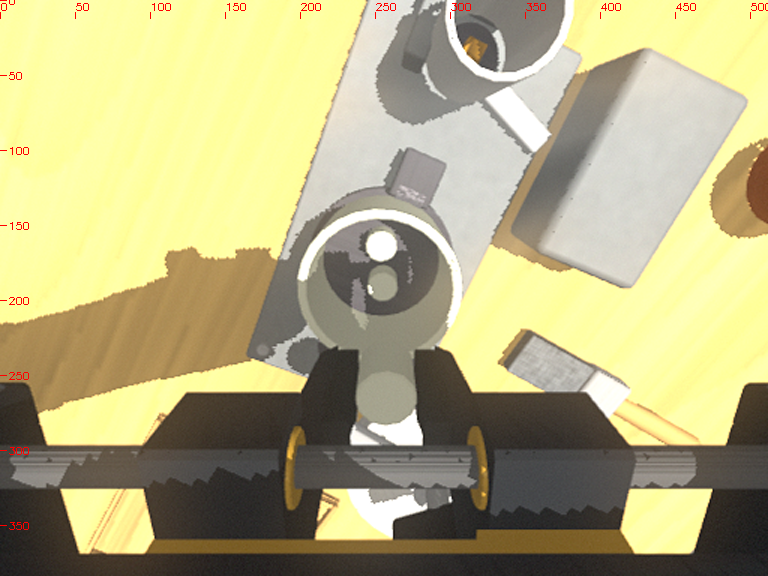

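Call:
move_arm(turn=[[0,0,0],[0,0,0],[0,0,0],[0,0,0],[0,0,0],[0,0,0],[0,0,0],[0,0,0],[0,0,0],[0,0,0]], dp=[[0,0.1,1],[0,0,1],[0,0,1],[0,0,1],[0,0,0.7],[0,0,0.4],[0,0,0],[0,0,0],[0,0,0],[0,0,0]], jaw=[0.75,0.75,0.75,0.75,0.75,0.75,0.75,0.75,0.38,0.38])

```text
clock: 26.68
tool_pos: [0.5136, -0.0086, 0.0645]
eef_rot: [0.502, 0.865, 0.001, 0.001]
contact_force: [-0.3, 0.1, 0.1]
opening: 0.308
```

Call:
move_arm(turn=[[0,0,0],[0,0,0],[0,0,0],[0,0,0],[0,0,0],[0,0,0],[0,0,0],[0,0,0],[0,0,0]], dp=[[0,0,0],[0,0,-1],[0,0,-1],[0,0,-1],[0,0,-1],[0,0,-1],[0,0,-0.6],[0,0,0],[0,0,0]], jaw=[0.38,0.38,0.38,0.38,0.38,0,0,0,0])

```text
clock: 27.43
tool_pos: [0.5131, -0.0089, 0.2043]
eef_rot: [0.502, 0.865, 0.0, 0.001]
contact_force: [0.0, 0.3, -0.9]
opening: 0.497
```

```bash
python3 wr.py w17; python3 st.py .597 -.102 .2 .874
```

```text
[ 0.5131 -0.0089  0.2043] 2.0899 [ 0.39  0.69 -0.76  1.92  0.66  0.8  -0.22] [ 0.   0.3 -0.9] 0.497 27.43
pos [ 0.5125 -0.0091  0.2033] yaw 2.0901 q [ 0.38  0.69 -0.76  1.92  0.66  0.8  -0.22] F [ 0.4 -0.6 -0.9] op 0.503 t 27.48
turn [0.000e+00 1.000e-04 1.935e-01] dp_after [-0.681  4.978  0.133] dp_before [-4.905  1.09   0.136]
```

View pics/w17.png

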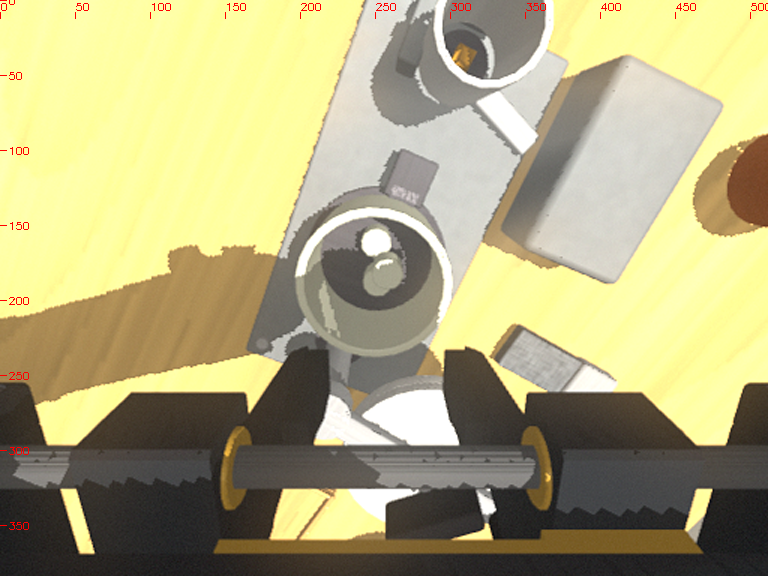

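```bash
python3 - <<'E'
from h import *; import pickle
s,d=pickle.load(open("pics/w17.pkl","rb"))
crop(cv2.convertScaleAbs(d["frame"],alpha=1.8),190,130,310,240,6,"pics/w17c.png")
E
```

```text
(no output)
```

View pics/w17c.png

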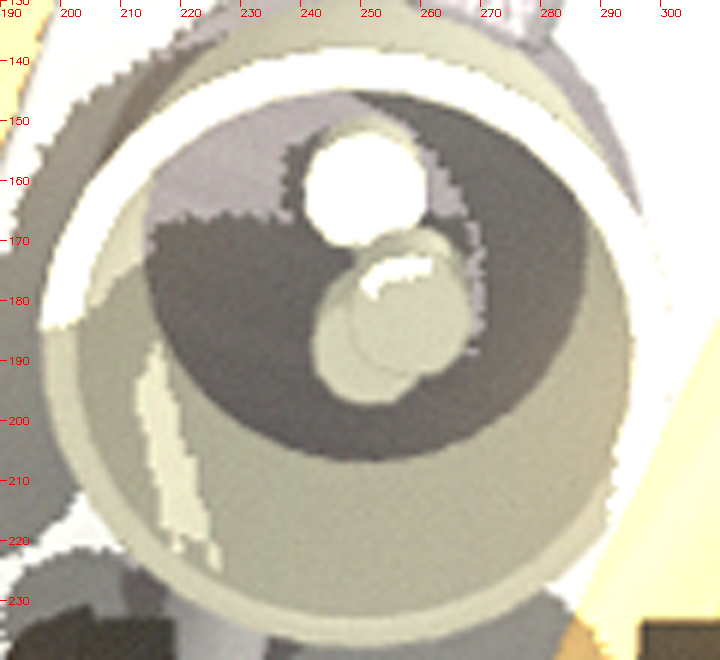

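Call:
move_arm(turn=[[0,0,0.0193],[0,0,0.0193],[0,0,0.0193],[0,0,0.0193],[0,0,0.0193],[0,0,0.0193],[0,0,0.0193],[0,0,0.0193],[0,0,0.0193],[0,0,0.0198]], dp=[[0,0,-0.3],[0,0,0],[0,0,0],[0,0,0],[0,0,0],[0,0,0],[0,0,0],[0,0,0],[0,0,0],[0,0,0]], jaw=[0,0,0,0,0,0,0,0,0,0])

```text
clock: 28.32
tool_pos: [0.5118, -0.0089, 0.2096]
eef_rot: [0.907, 0.421, -0.001, -0.0]
contact_force: [-0.5, -0.5, 0.2]
opening: 0.499
```

Call:
move_arm(turn=[[0,0,0],[0,0,0],[0,0,0],[0,0,0],[0,0,0],[0,0,0],[0,0,0],[0,0,0]], dp=[[-0.14,1,0],[-0.14,1,0],[-0.14,1,0],[-0.14,1,0],[-0.14,1,0],[0,0,0],[0,0,0],[0,0,0]], jaw=[0,0,0,0,0,0,0,0])

```text
clock: 28.98
tool_pos: [0.5962, -0.1013, 0.2096]
eef_rot: [0.906, 0.424, -0.001, -0.001]
contact_force: [0.3, 0.2, 0.5]
opening: 0.499
```

```bash
python3 wr.py w18; python3 st.py .597 -.102 .1455 .874
```

```text
[ 0.5962 -0.1013  0.2096] 0.8755 [ 0.34  0.72 -0.43  1.65  0.37  0.86 -0.95] [0.3 0.2 0.5] 0.499 28.98
pos [ 0.5963 -0.1009  0.2101] yaw 0.8765 q [ 0.34  0.72 -0.43  1.65  0.37  0.86 -0.95] F [0.  0.7 0.2] op 0.502 t 29.03
turn [-0.0004  0.0001  0.0004] dp_after [-0.017  0.05   2.583] dp_before [-0.014  0.056  2.583]
```

View pics/w18.png

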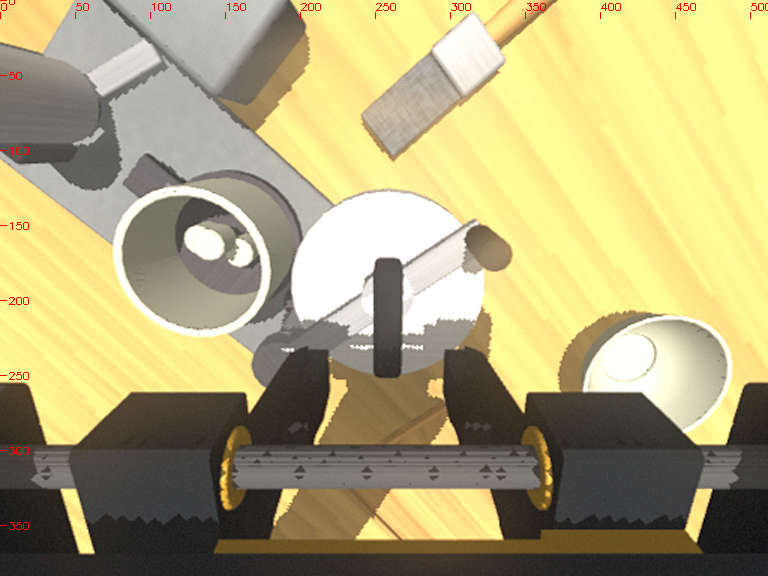

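Call:
move_arm(turn=[[0,0,0],[0,0,0],[0,0,0],[0,0,0],[0,0,0],[0,0,0],[0,0,0],[0,0,0],[0,0,0],[0,0,0]], dp=[[0,0.03,0.8],[0,0,1],[0,0,0.78],[0,0,0],[0,0,0],[0,0,0],[0,0,0],[0,0,0],[0,0,0],[0,0,0]], jaw=[0,0,0,0,0,0.85,0.85,0.85,0.85,0.85], newtons=30)

```text
clock: 29.87
tool_pos: [0.5971, -0.1022, 0.147]
eef_rot: [0.906, 0.423, -0.001, -0.0]
contact_force: [-2.0, -0.3, 7.4]
opening: 0.154
```

```bash
python3 arc.py 0 0
```

```text
[ 0.5971 -0.1022  0.147 ] yaw 0.8744 F [-2.  -0.3  7.4] [-0.03  0.16 -0.04] radius 0.0796 arm 1.8045 q [ 0.31  0.8  -0.39  1.7   0.43  0.73 -0.99]
```

Call:
move_arm(turn=[[0,0,-0.019],[0,0,-0.019],[0,0,-0.019],[0,0,-0.019],[0,0,-0.019],[0,0,-0.019],[0,0,-0.019],[0,0,-0.019]], dp=[[0.306,-0.229,0],[0.306,-0.229,0],[0.306,-0.229,0],[0.306,-0.229,0],[0.306,-0.229,0],[0.306,-0.229,0],[0.306,-0.229,0],[0.306,-0.229,0]], jaw=[0.85,0.85,0.85,0.85,0.85,0.85,0.85,0.85])

```text
clock: 30.53
tool_pos: [0.5723, -0.0354, 0.1472]
eef_rot: [0.608, 0.794, -0.001, 0.002]
contact_force: [-0.1, -3.7, 4.1]
opening: 0.156
```

```bash
python3 arc.py 0 0
```

```text
[ 0.5723 -0.0354  0.1472] yaw 1.834 F [-0.1 -3.7  4.1] [-0.71  0.06 -0.02] radius 0.0798 arm 0.8771 q [ 0.34  0.81 -0.63  1.8   0.68  0.76 -0.39]
```

Call:
move_arm(turn=[[0,0,-0.019],[0,0,-0.019],[0,0,-0.019],[0,0,-0.019],[0,0,-0.019],[0,0,-0.019],[0,0,-0.019],[0,0,0],[0,0,0]], dp=[[0.306,-0.229,0],[0.306,-0.229,0],[0.306,-0.229,0],[0.306,-0.229,0],[0.306,-0.229,0],[0.306,-0.229,0],[0.306,-0.229,0],[0,0,0],[0,0,0]], jaw=[0.85,0.85,0.85,0.85,0.85,0.85,0.85,0.85,0.85])

```text
clock: 31.28
tool_pos: [0.5098, -0.0142, 0.1471]
eef_rot: [0.237, 0.972, -0.0, 0.0]
contact_force: [-2.0, 0.0, 4.9]
opening: 0.155
```

```bash
python3 arc.py 0 0; python3 wr.py w19
```

```text
[ 0.5098 -0.0142  0.1471] yaw 2.6632 F [-2.   0.   4.9] [-0.07  0.35 -0.05] radius 0.08 arm 0.0267 q [ 0.42  0.81 -0.83  1.98  0.88  0.76  0.15]
[ 0.5098 -0.0142  0.1471] 2.6632 [ 0.42  0.81 -0.83  1.98  0.88  0.76  0.15] [-2.   0.   4.9] 0.155 31.28
```

View pics/w19.png

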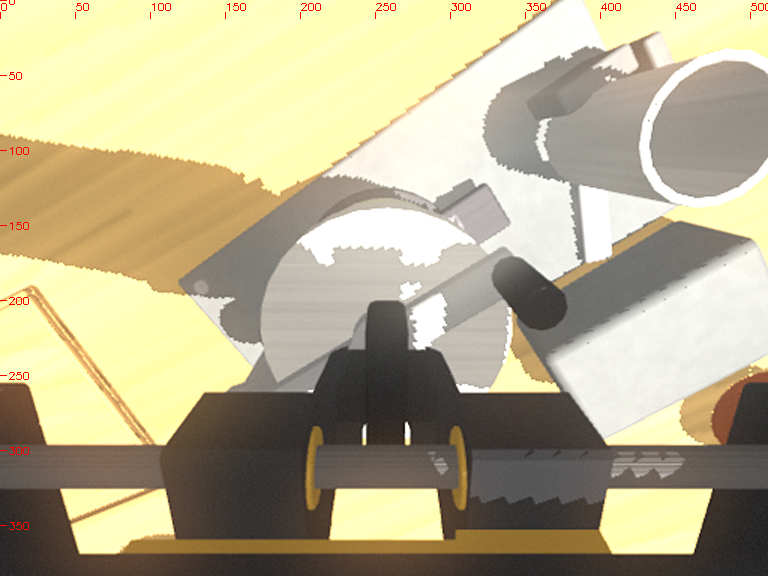

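Call:
move_arm(turn=[[0,0,-0.003],[0,0,0],[0,0,0]], dp=[[0.15,-0.1,0],[0,0,0],[0,0,0]], jaw=[0.85,0.85,0.85])

```text
clock: 31.58
tool_pos: [0.5075, -0.0144, 0.1471]
eef_rot: [0.228, 0.974, 0.001, 0.002]
contact_force: [5.0, -1.5, 4.0]
opening: 0.151
```

```bash
python3 arc.py 0 0
```

```text
[ 0.5075 -0.0144  0.1471] yaw 2.6825 F [ 5.  -1.5  4. ] [-0.16 -1.08  0.02] radius 0.08 arm -0.0033 q [ 0.43  0.81 -0.83  1.99  0.89  0.76  0.16]
```

At the stop (5 N push). Now screw down.

Call:
move_arm(turn=[[0,0,0.0195],[0,0,0.0195],[0,0,0.0195],[0,0,0.0195],[0,0,0.0195],[0,0,0.0195],[0,0,0.0195],[0,0,0.0195],[0,0,0.0195],[0,0,0.0195]], dp=[[0,0,0.019],[0,0,0.019],[0,0,0.019],[0,0,0.019],[0,0,0.019],[0,0,0.019],[0,0,0.019],[0,0,0.019],[0,0,0.019],[0,0,0.019]], jaw=[0.85,0.85,0.85,0.85,0.85,0.85,0.85,0.85,0.85,0.85])

```text
clock: 32.42
tool_pos: [0.5073, -0.0146, 0.1424]
eef_rot: [0.748, 0.664, 0.001, 0.001]
contact_force: [2.5, 0.3, 4.2]
opening: 0.155
```

```bash
python3 arc.py 0 0
```

```text
[ 0.5073 -0.0146  0.1424] yaw 1.4514 F [2.5 0.3 4.2] [-0.26 -0.79  0.08] radius 0.0799 arm -0.005 q [ 0.24  0.73 -0.5   2.    0.64  0.57 -0.82]
```

Call:
move_arm(turn=[[0,0,0.0195],[0,0,0.0195],[0,0,0.0195],[0,0,0.0195],[0,0,0.0195],[0,0,0.0195],[0,0,0.0195],[0,0,0.0195],[0,0,0.0195],[0,0,0.0195]], dp=[[0,0,0.019],[0,0,0.019],[0,0,0.019],[0,0,0.019],[0,0,0.019],[0,0,0.019],[0,0,0.019],[0,0,0.019],[0,0,0.019],[0,0,0.019]], jaw=[0.85,0.85,0.85,0.85,0.85,0.85,0.85,0.85,0.85,0.85])

```text
clock: 33.25
tool_pos: [0.5072, -0.0145, 0.1376]
eef_rot: [0.994, 0.113, 0.002, 0.0]
contact_force: [2.2, -0.6, 4.5]
opening: 0.158
```

Call:
move_arm(turn=[[0,0,0.0195],[0,0,0.005],[0,0,0],[0,0,0]], dp=[[0,0,0.019],[0,0,0],[0,0,0],[0,0,0]], jaw=[0.85,0.85,0.85,0.85])

```text
clock: 33.58
tool_pos: [0.5088, -0.0143, 0.1374]
eef_rot: [0.999, 0.04, 0.004, 0.0]
contact_force: [4.8, -1.1, 4.4]
opening: 0.158
```

```bash
python3 arc.py 0 0; python3 wr.py w20
```

```text
[ 0.5088 -0.0143  0.1374] yaw 0.0808 F [ 4.8 -1.1  4.4] [-0.27 -1.03  0.5 ] radius 0.0801 arm 0.014 q [ 0.01  0.7  -0.12  2.01  0.19  0.43 -1.75]
[ 0.5088 -0.0143  0.1374] 0.0808 [ 0.01  0.7  -0.12  2.01  0.19  0.43 -1.75] [ 4.8 -1.1  4.4] 0.158 33.58
```

View pics/w20.png

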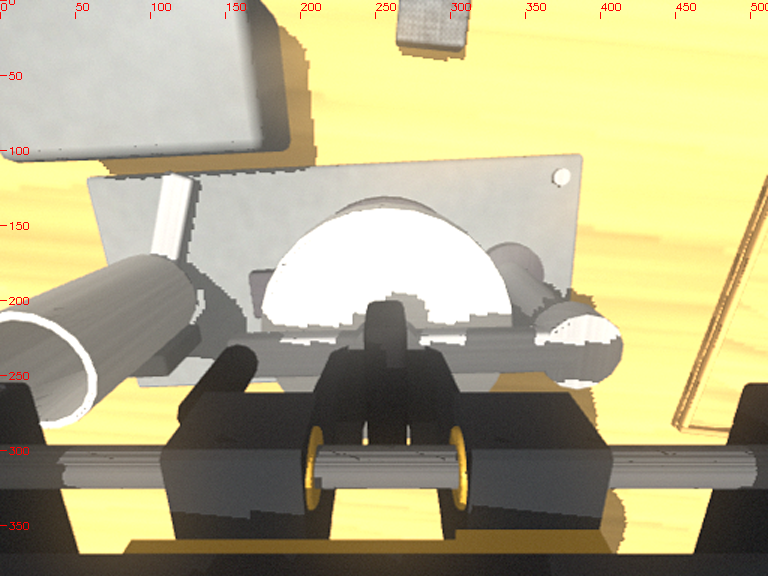

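Call:
move_arm(turn=[[0,0,0],[0,0,0],[0,0,0],[0,0,0],[0,0,0],[0,0,0],[0,0,0],[0,0,0],[0,0,0],[0,0,0]], dp=[[0,0,0],[0,0,0],[0,0,0],[0,0,-0.5],[0,0,-1],[0,0,-1],[-0.5,0,-1],[-1,0,-1],[0,0,0],[0,0,0]], jaw=[0,0,0,0,0,0,0,0,0,0])

```text
clock: 34.47
tool_pos: [0.4672, -0.0177, 0.2496]
eef_rot: [0.999, 0.04, 0.0, 0.0]
contact_force: [0.2, -0.1, -0.6]
opening: 0.499
```

```bash
python3 wr.py w21; python3 st.py .46 .24 .29 -.077
```

```text
[ 0.4672 -0.0177  0.2496] 0.0791 [ 0.06  0.47 -0.18  2.01  0.14  0.67 -1.7 ] [ 0.2 -0.1 -0.6] 0.499 34.47
pos [ 0.4677 -0.0175  0.2488] yaw 0.0794 q [ 0.06  0.48 -0.18  2.01  0.14  0.67 -1.7 ] F [-0.8  1.2 -0.5] op 0.5 t 34.52
turn [-0.      0.      0.0249] dp_after [ -1.099 -10.246  -1.649] dp_before [  0.51  -10.293  -1.649]
```

View pics/w21.png

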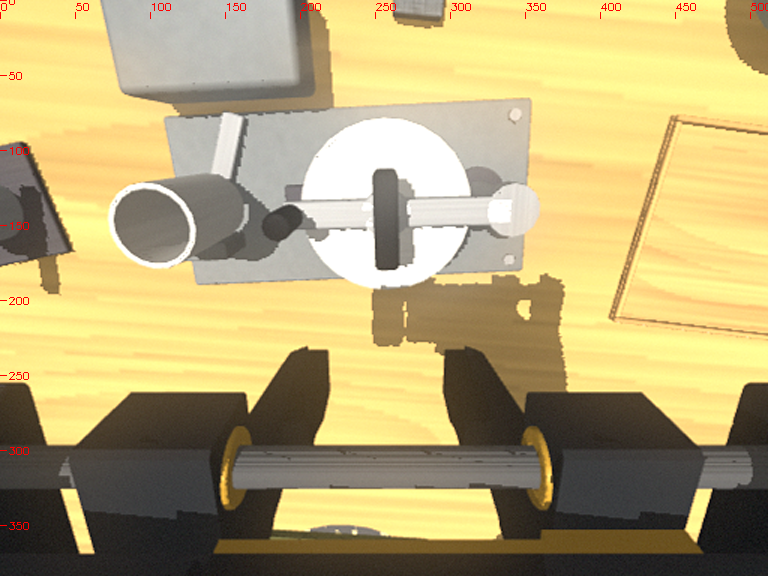

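```bash
python3 - <<'E'
from h import *; import pickle
for n,b in [("w1",(180,70,360,150)),("w21",(170,100,370,190))]:
    s,d=pickle.load(open(f"pics/{n}.pkl","rb"))
    crop(cv2.convertScaleAbs(d["frame"],alpha=1.),*b,4,f"pics/{n}c.png")
E
```

```text
(no output)
```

View pics/w1c.png

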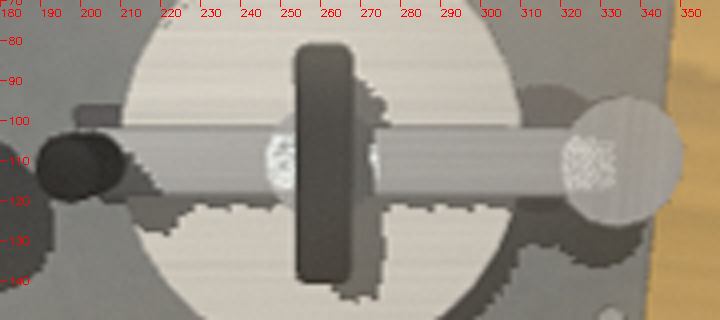

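View pics/w21c.png

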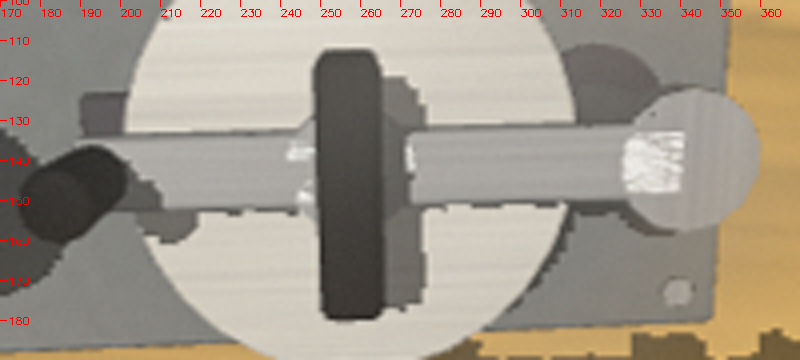

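```bash
cat > ang.py <<'E'
from h import *; import pickle
def ang(n,a,b,z):
    s,d=pickle.load(open(f"pics/{n}.pkl","rb")); P=unproj([a,b],z,d,s); v=P[0]-P[1]; return np.arctan2(-v[0],v[1]).round(4), P[:,:2].round(4).tolist()
print("arm w1",ang("w1",(215,102),(315,102),.127),ang("w1",(215,119),(315,119),.127))
print("arm w21",ang("w21",(205,133.7),(320,131.0),.127),ang("w21",(205,152.5),(315,150.5),.127))
print("plate w1",ang("w1",(127,51.3),(349,50.7),.012),ang("w1",(140,157.3),(340,157.3),.012))
print("plate w21",ang("w21",(110.5,78.5),(353,65.5),.012),ang("w21",(132,189),(348,181),.012))
for n,a,b in [("w1",(261.5,81),(261,140.5)),("w21",(257,112.5),(257.5,179.5))]:
    s,d=pickle.load(open(f"pics/{n}.pkl","rb")); P=unproj([a,b],.161,d,s); v=P[0]-P[1]; print("bar",n,np.arctan2(v[1],v[0]).round(4),P.mean(0))
E
python3 ang.py
```

```text
arm w1 (np.float64(0.1272), [[0.5084, 0.0338], [0.5218, -0.0709]]) (np.float64(0.1273), [[0.491, 0.0324], [0.5046, -0.0742]])
arm w21 (np.float64(0.1025), [[0.512, 0.0345], [0.523, -0.0718]]) (np.float64(0.0978), [[0.4944, 0.0342], [0.5046, -0.0697]])
plate w1 (np.float64(0.1294), [[0.5554, 0.1749], [0.5946, -0.1264]]) (np.float64(0.1276), [[0.4094, 0.1576], [0.4483, -0.1464]])
plate w21 (np.float64(0.1285), [[0.5557, 0.1742], [0.5946, -0.1264]]) (np.float64(0.1184), [[0.411, 0.1559], [0.4471, -0.1469]])
bar w1 0.1231 [ 0.50630824 -0.01529565  0.161     ]
bar w21 0.0868 [ 0.50893451 -0.0145351   0.161     ]
```

Call:
move_arm(turn=[[0,0,0],[0,0,0],[0,0,0],[0,0,0],[0,0,0],[0,0,0],[0,0,0],[0,0,0],[0,0,0],[0,0,0]], dp=[[0.85,0,0],[0.8,0,0.45],[0,0,1],[0,0,1],[0,0,1],[0,0,1],[0,0,0],[0,0,0],[0,0,0],[0,0,0]], jaw=[0,0,0,0,0,0,0,0,0.85,0.85])

```text
clock: 35.35
tool_pos: [0.5102, -0.0141, 0.1386]
eef_rot: [0.999, 0.04, 0.001, -0.0]
contact_force: [-0.2, 0.8, -0.4]
opening: 0.373
```

Call:
move_arm(turn=[[0,0,0],[0,0,0],[0,0,0],[0,0,-0.002],[0,0,-0.003],[0,0,0],[0,0,0]], dp=[[0,0,0],[0,0,0],[0,0,0],[-0.08,0,0],[-0.1,0,0],[0,0,0],[0,0,0]], jaw=[0.85,0.85,0.85,0.85,0.85,0.85,0.85])

```text
clock: 35.93
tool_pos: [0.5078, -0.0144, 0.1385]
eef_rot: [0.998, 0.056, 0.003, -0.0]
contact_force: [5.8, 0.4, 1.1]
opening: 0.155
```

```bash
python3 arc.py 0 0
```

```text
[ 0.5078 -0.0144  0.1385] yaw 0.1122 F [5.8 0.4 1.1] [-0.05 -1.08  0.14] radius 0.08 arm 0.0005 q [ 0.02  0.7  -0.14  2.02  0.21  0.43 -1.73]
```

Call:
move_arm(turn=[[0,0,0],[0,0,0],[0,0,0],[0,0,0],[0,0,0],[0,0,0],[0,0,0],[0,0,0],[0,0,0],[0,0,0]], dp=[[0,0,0],[0,0,0],[0,0,0],[0,0,-0.5],[0,0,-1],[0,0,-1],[-0.5,0,-1],[-1,0,-1],[0,0,0],[0,0,0]], jaw=[0,0,0,0,0,0,0,0,0,0])

```text
clock: 36.77
tool_pos: [0.4666, -0.0191, 0.251]
eef_rot: [0.998, 0.055, 0.0, 0.0]
contact_force: [0.4, -0.0, 0.2]
opening: 0.496
```

```bash
python3 wr.py w22; python3 - <<'E'
from h import *; import pickle
s,d=pickle.load(open("pics/w22.pkl","rb"))
crop(d["frame"],100,60,370,200,3,"pics/w22c.png")
E
```

```text
[ 0.4666 -0.0191  0.251 ] 0.111 [ 0.08  0.47 -0.2   2.01  0.15  0.67 -1.68] [ 0.4 -0.   0.2] 0.496 36.77
```

View pics/w22c.png

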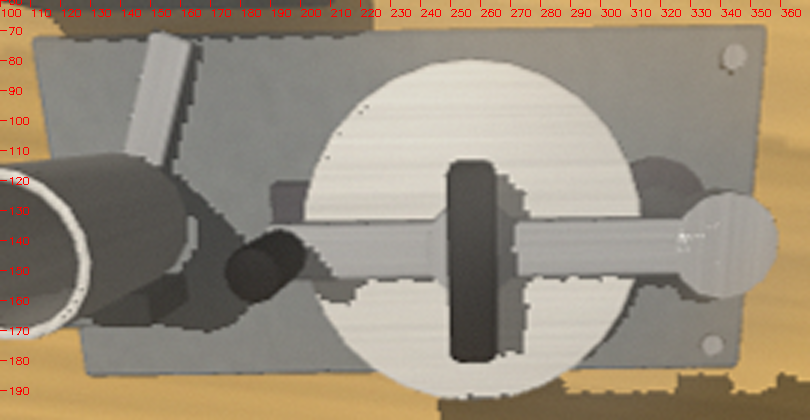

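```bash
cat >> ang.py <<'E'
print("--22"); print("arm",ang("w22",(205,134),(315,132.7),.127),ang("w22",(205,153),(320,151.3),.127)); print("plate",ang("w22",(108,73),(354,69),.012),ang("w22",(129,185),(346,181.7),.012))
s,d=pickle.load(open("pics/w22.pkl","rb")); P=unproj([(256.2,113),(257.3,180.5)],.161,d,s); v=P[0]-P[1]; print("bar",np.arctan2(v[1],v[0]).round(4),P.mean(0))
E
python3 ang.py | sed -n '/--22/,$p'; python3 st.py .44 .34 .29 -.077
```

```text
--22
arm (np.float64(0.1229), [[0.5093, 0.0348], [0.522, -0.0673]]) (np.float64(0.1262), [[0.4914, 0.0338], [0.5052, -0.0751]])
plate (np.float64(0.126), [[0.5553, 0.179], [0.5939, -0.1262]]) (np.float64(0.1273), [[0.4101, 0.1572], [0.449, -0.1469]])
bar 0.1269 [ 0.5073712  -0.01428194  0.161     ]
pos [ 0.4671 -0.0189  0.2501] yaw 0.1112 q [ 0.08  0.47 -0.2   2.01  0.15  0.67 -1.68] F [ 0.7  0.5 -0.3] op 0.498 t 36.82
turn [ 0.     -0.      0.0299] dp_after [ -2.187 -14.23   -1.594] dp_before [  0.514 -14.387  -1.598]
```

Call:
move_arm(turn=[[0,0,0],[0,0,0],[0,0,0],[0,0,0],[0,0,0],[0,0,0],[0,0,0],[0,0,0],[0,0,0],[0,0,0]], dp=[[0.1,-1,-0.7],[0.1,-1,-0.7],[0.1,-1,0],[0.1,-1,0],[0.1,-1,0],[0.1,-1,0],[0.1,-1,0],[0.1,-1,0],[0.1,-1,0],[0.1,-1,0]], jaw=[0,0,0,0,0,0,0,0,0,0])

```text
clock: 37.65
tool_pos: [0.4643, 0.2339, 0.2834]
eef_rot: [0.998, 0.056, -0.001, 0.001]
contact_force: [0.1, -0.6, 0.4]
opening: 0.504
```

Call:
move_arm(turn=[[0,0,0],[0,0,0],[0,0,0],[0,0,0],[0,0,0],[0,0,-0.0195],[0,0,-0.0195],[0,0,-0.0195],[0,0,-0.0195],[0,0,-0.0195]], dp=[[0.1,-1,0],[0.1,-1,0],[0.1,-1,0],[0.1,-1,0],[0.1,-0.15,0],[0,0,0],[0,0,0],[0,0,0],[0,0,0],[0,0,0]], jaw=[0,0,0,0,0,0,0,0,0,0])

```text
clock: 38.48
tool_pos: [0.4656, 0.3362, 0.2834]
eef_rot: [0.934, 0.357, -0.001, 0.001]
contact_force: [1.2, -0.1, -0.8]
opening: 0.497
```

Call:
move_arm(turn=[[0,0,-0.0195],[0,0,-0.0195],[0,0,-0.0195],[0,0,-0.0195],[0,0,-0.0195],[0,0,-0.0195],[0,0,-0.0195],[0,0,-0.0195],[0,0,-0.0195],[0,0,-0.0195]], dp=[[0,0,0],[0,0,0],[0,0,0],[0,0,0],[0,0,0],[0,0,0],[0,0,0],[0,0,0],[0,0,0],[0,0,0]], jaw=[0,0,0,0,0,0,0,0,0,0])

```text
clock: 39.32
tool_pos: [0.4657, 0.3361, 0.2835]
eef_rot: [0.559, 0.829, -0.001, -0.0]
contact_force: [-1.0, 0.3, 0.4]
opening: 0.502
```

Call:
move_arm(turn=[[0,0,-0.0195],[0,0,-0.0195],[0,0,-0.0195],[0,0,-0.0195],[0,0,-0.0195],[0,0,-0.0195],[0,0,-0.0195],[0,0,-0.0195],[0,0,-0.0195],[0,0,0]], dp=[[0,0,0],[0,0,0],[0,0,0],[0,0,0],[0,0,0],[0,0,0],[0,0,0],[0,0,0],[0,0,0],[0,0,0]], jaw=[0,0,0,0,0,0,0,0,0,0])

```text
clock: 40.15
tool_pos: [0.4657, 0.336, 0.2832]
eef_rot: [0.044, 0.999, -0.001, -0.001]
contact_force: [0.5, 0.4, -0.6]
opening: 0.504
```

```bash
python3 wr.py w23; python3 st.py .466 .337 .25 3.06
```

```text
[0.4657 0.336  0.2832] 3.054 [-0.16  0.74 -1.01  1.64  0.67  1.15  0.14] [ 0.5  0.4 -0.6] 0.504 40.15
pos [0.4657 0.3362 0.2835] yaw 3.0487 q [-0.16  0.73 -1.01  1.64  0.67  1.15  0.14] F [-0.3 -0.   1.2] op 0.495 t 40.2
turn [-0.0002 -0.0004 -0.0018] dp_after [-0.011  0.032  1.34 ] dp_before [-0.014  0.034  1.34 ]
```

View pics/w23.png

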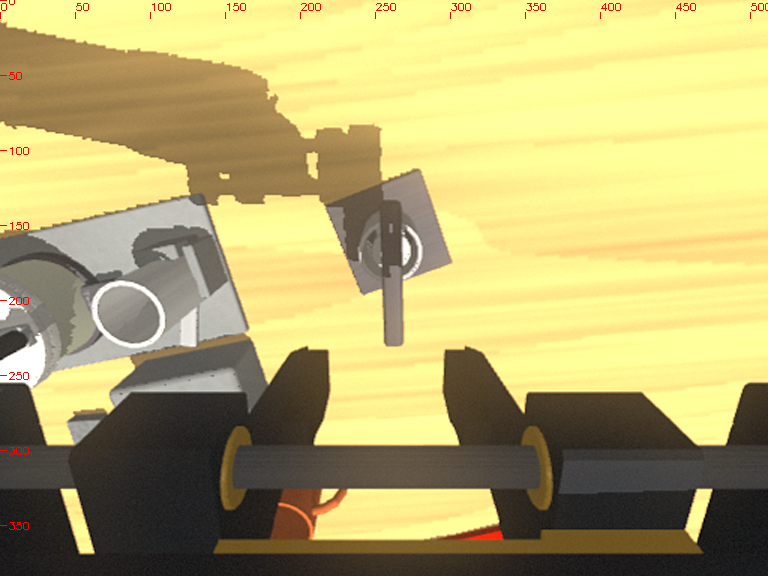

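```bash
python3 - <<'E'
from h import *; import pickle
s,d=pickle.load(open("pics/w23.pkl","rb"))
def U(uv,z): return unproj(np.array(uv)/1.5,z,d,s)[:,:2].round(4)
P=U([[391.5,200],[394,345]],.159); print(P,P.mean(0)); v=P[0]-P[1]; print("angle",np.arctan2(v[1],v[0]))
print("standtube",U([[391,245]],.083)); f=U([[327,205],[419,168],[451,262],[363,294]],.008); print("foot",f.tolist(),f.mean(0))
print("tube",U([[129,314]],.125))
crop(d["frame"],210,100,310,240,5,"pics/w23c.png")
E
```

```text
[[0.4143 0.3438]
 [0.5138 0.3373]] [0.46405 0.34055]
angle 3.0763587118374747
standtube [[0.4596 0.3407]]
foot [[0.431, 0.2812], [0.404, 0.373], [0.4991, 0.3996], [0.5255, 0.3067]] [0.4649   0.340125]
tube [[0.4864 0.1366]]
```

View pics/w23c.png

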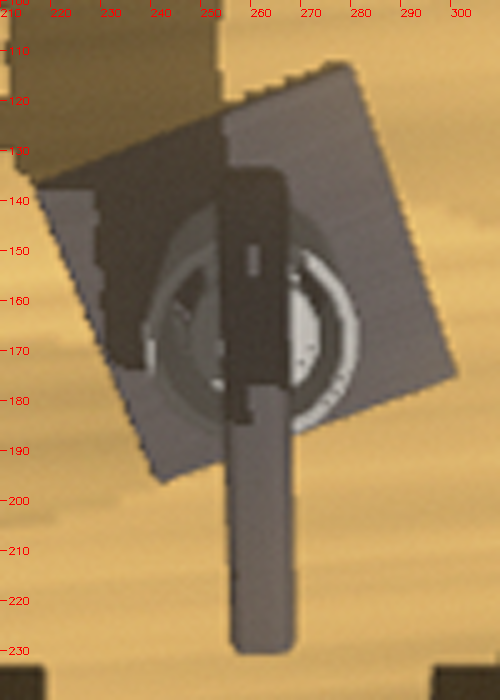

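```bash
python3 st.py .464 .3405 .132 3.07
```

```text
pos [0.4657 0.3362 0.2835] yaw 3.0487 q [-0.16  0.73 -1.01  1.64  0.67  1.15  0.14] F [-0.3 -0.   1.2] op 0.495 t 40.2
turn [-0.0002 -0.0004 -0.0034] dp_after [0.078 0.166 6.06 ] dp_before [0.066 0.171 6.06 ]
```

Call:
move_arm(turn=[[0,0,-0.0034],[0,0,0],[0,0,0],[0,0,0],[0,0,0],[0,0,0],[0,0,0]], dp=[[0.08,0.17,0],[0,0,1],[0,0,1],[0,0,1],[0,0,0.6],[0,0,0],[0,0,0]], jaw=[0,0,0,0,0,0,0])

```text
clock: 40.78
tool_pos: [0.4635, 0.3415, 0.1947]
eef_rot: [0.035, 0.999, -0.0, -0.001]
contact_force: [-0.9, -0.2, 0.0]
opening: 0.501
```

```bash
python3 wr.py w24; python3 st.py .464 .3405 .132 3.07
```

```text
[0.4635 0.3415 0.1947] 3.0726 [-0.21  0.84 -0.94  1.74  0.79  1.    0.05] [-0.9 -0.2  0. ] 0.501 40.78
pos [0.4639 0.3421 0.1958] yaw 3.0726 q [-0.21  0.83 -0.94  1.74  0.79  1.    0.05] F [-0.3  0.4  0.8] op 0.499 t 40.83
turn [0.0001 0.     0.0004] dp_after [-0.01  -0.065  2.55 ] dp_before [-0.009 -0.067  2.55 ]
```

View pics/w24.png

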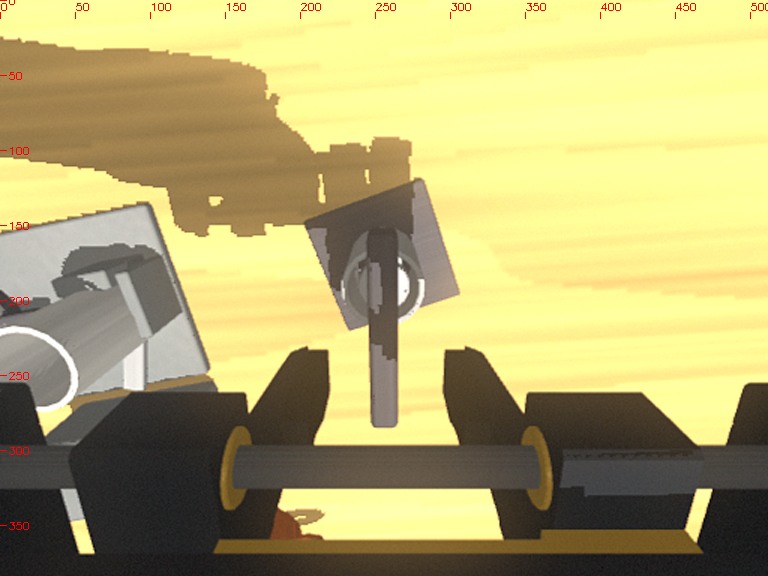

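```bash
python3 - <<'E'
from h import *; import pickle
s,d=pickle.load(open("pics/w24.pkl","rb"))
def U(uv,z): return unproj(np.array(uv)/1.5,z,d,s)[:,:2].round(4)
P=U([[382,228],[384.5,427]],.159); print(P,P.mean(0)); v=P[0]-P[1]; print("angle",np.arctan2(v[1],v[0]),np.linalg.norm(v))
f=U([[305,223],[421,178],[459,294],[349,330]],.008); print("foot",f.tolist(),f.mean(0))
E
```

```text
[[0.4134 0.343 ]
 [0.5136 0.3371]] [0.4635  0.34005]
angle 3.08277832739318 0.10037355229342036
foot [[0.4325, 0.2802], [0.4046, 0.3721], [0.4996, 0.3994], [0.5255, 0.3058]] [0.46555  0.339375]
```

Call:
move_arm(turn=[[0,0,-0.0012],[0,0,0],[0,0,0],[0,0,0],[0,0,0],[0,0,0],[0,0,0],[0,0,0],[0,0,0],[0,0,0]], dp=[[0,-0.08,0.8],[0,0,1],[0,0,0.75],[0,0,0],[0,0,0],[0,0,0],[0,0,0],[0,0,0],[0,0,0],[0,0,0]], jaw=[0,0,0,0,0,0.85,0.85,0.85,0.85,0.85], newtons=45)

```text
clock: 41.67
tool_pos: [0.464, 0.3397, 0.1321]
eef_rot: [0.031, 1.0, 0.0, 0.0]
contact_force: [-0.9, 0.3, 4.5]
opening: 0.155
```

```bash
python3 wr.py w25; python3 st.py .464 .3405 .132 3.07
```

```text
[0.464  0.3397 0.1321] 3.0805 [-0.23  0.91 -0.88  1.79  0.9   0.89 -0.03] [-0.9  0.3  4.5] 0.155 41.67
pos [0.464  0.3398 0.132 ] yaw 3.0806 q [-0.23  0.91 -0.88  1.79  0.9   0.89 -0.03] F [ 1.7 -0.2  2.8] op 0.148 t 41.72
turn [0.0002 0.0001 0.0017] dp_after [0.001 0.027 0.001] dp_before [0.    0.027 0.001]
```

View pics/w25.png

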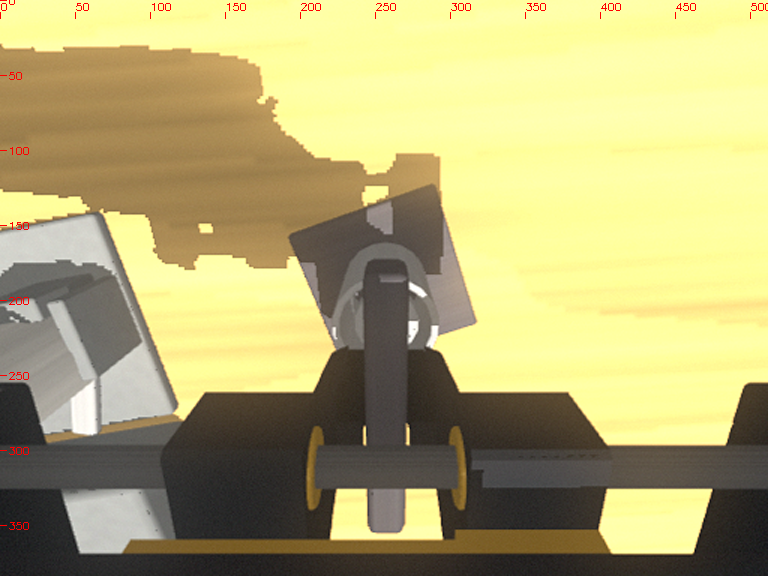

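Call:
move_arm(turn=[[0,0,0],[0,0,0],[0,0,0],[0,0,0],[0,0,0],[0,0,0],[0,0,0],[0,0,0],[0,0,0]], dp=[[0,0,-0.5],[0,0,-0.8],[0,0,-1],[0,0,-1],[0,0,-1],[0,0,-1],[0,0,-0.2],[0,0,0],[0,0,0]], jaw=[0.85,0.85,0.85,0.85,0.85,0.85,0.85,0.85,0.85])

```text
clock: 42.47
tool_pos: [0.4635, 0.3385, 0.268]
eef_rot: [0.031, 1.0, -0.001, -0.0]
contact_force: [-0.7, -0.7, -3.0]
opening: 0.152
```

```bash
python3 wr.py w26; python3 st.py .488 .134 .27 3.1;python3 - <<'E'
from h import *; import pickle
s,d=pickle.load(open("pics/w21.pkl","rb"))
crop(d["frame"],100,60,180,180,6,"pics/dog.png")
E
```

```text
[0.4635 0.3385 0.268 ] 3.0806 [-0.17  0.75 -1.01  1.66  0.69  1.13  0.14] [-0.7 -0.7 -3. ] 0.152 42.47
pos [0.4633 0.3382 0.2673] yaw 3.0807 q [-0.17  0.75 -1.    1.66  0.69  1.13  0.14] F [-0.5  0.9 -2.8] op 0.153 t 42.52
turn [-0.0004 -0.0002 -0.0031] dp_after [-1.327 -8.118 -0.107] dp_before [-1.483 -8.091 -0.087]
```

View pics/w26.png

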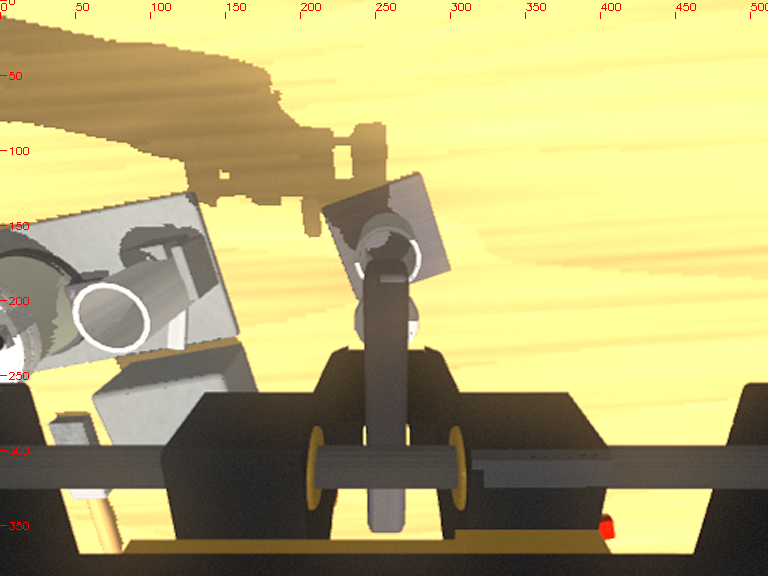

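View pics/dog.png

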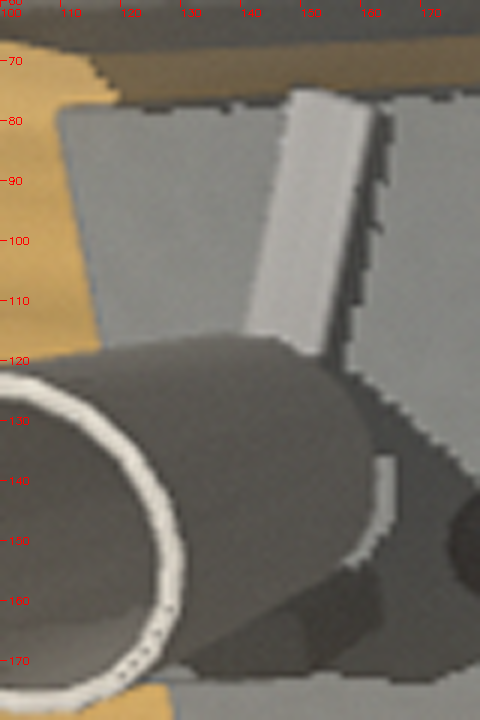

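```bash
python3 - <<'E'
from h import *; import pickle
s,d=pickle.load(open("pics/w21.pkl","rb"))
for a,b in [((160,78),(153,119)),((148,75),(140.5,116))]:
    P=unproj([a,b],.025,d,s); v=P[0]-P[1]; print(np.arctan2(v[1],v[0]),P[:,:2])
for n,c in [("w26",(111,317)),("w22",None),("w17",None)]:
    s,d=pickle.load(open(f"pics/{n}.pkl","rb"))
    if c: print(n,unproj(np.array(c)/1.5,.125,d,s))
s,d=pickle.load(open("pics/w21.pkl","rb")); print(unproj([[101,147]],.125,d,s))
E
```

```text
-0.20439605198615118 [[0.56078874 0.1079886 ]
 [0.5115738  0.11819041]]
-0.22915977409326974 [[0.56303111 0.12235422]
 [0.51402052 0.1337863 ]]
w26 [[0.48596632 0.13601012 0.125     ]]
[[0.49137746 0.13337531 0.125     ]]
```

Call:
move_arm(turn=[[0,0,0],[0,0,0],[0,0,0],[0,0,0],[0,0,0],[0,0,0],[0,0,0],[0,0,0],[0,0,0],[0,0,-0.013]], dp=[[-0.18,-0.9,0],[-0.18,-0.9,0],[-0.18,-0.9,0],[-0.18,-0.9,0],[-0.18,-0.9,0],[-0.18,-0.9,0],[-0.18,-0.9,0],[-0.18,-0.9,0],[-0.04,-0.9,0],[0,0,0]], jaw=[0.85,0.85,0.85,0.85,0.85,0.85,0.85,0.85,0.85,0.85])

```text
clock: 43.35
tool_pos: [0.4877, 0.1283, 0.2662]
eef_rot: [-0.008, 1.0, -0.004, -0.002]
contact_force: [-0.8, -0.6, -2.9]
opening: 0.153
```

Call:
move_arm(turn=[[0,0,-0.013],[0,0,0],[0,0,0],[0,0,0]], dp=[[0,0,0],[0,0,0],[0,0,0],[0,0,0]], jaw=[0.85,0.85,0.85,0.85])

```text
clock: 43.68
tool_pos: [0.4879, 0.135, 0.2681]
eef_rot: [-0.051, 0.999, -0.0, -0.001]
contact_force: [0.1, 0.5, -2.3]
opening: 0.149
```

```bash
python3 wr.py w27; python3 st.py .488 .1335 .26 3.245;python3 - <<'E'
from plant import r; import cv2
for n in ["scene","top"]: cv2.imwrite(f"pics/{n}5.png",r.snapshot(n)["frame"])
E
```

```text
[0.4879 0.135  0.2681] -3.0405 [ 0.28  0.7  -1.12  1.86  0.72  1.06  0.55] [ 0.1  0.5 -2.3] 0.149 43.68
pos [0.488  0.1352 0.2684] yaw -3.04 q [ 0.28  0.7  -1.12  1.86  0.72  1.06  0.55] F [-0.3 -0.4 -3.8] op 0.154 t 43.73
turn [-0.     -0.0002 -0.0003] dp_after [ 0.005 -0.066  0.335] dp_before [ 0.004 -0.066  0.335]
```

View pics/w27.png

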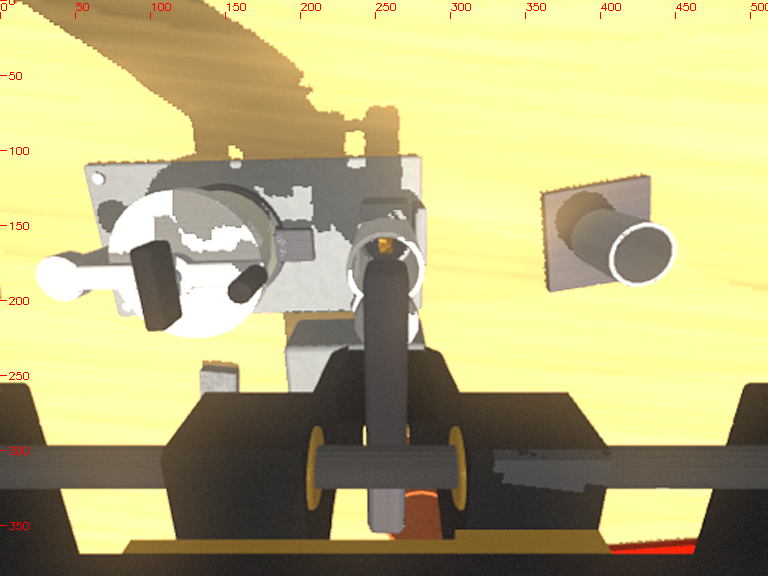

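View pics/scene5.png

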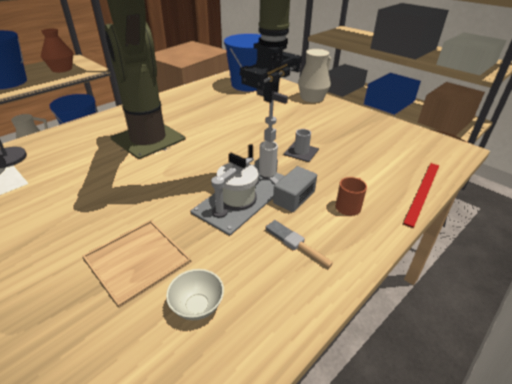

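View pics/top5.png

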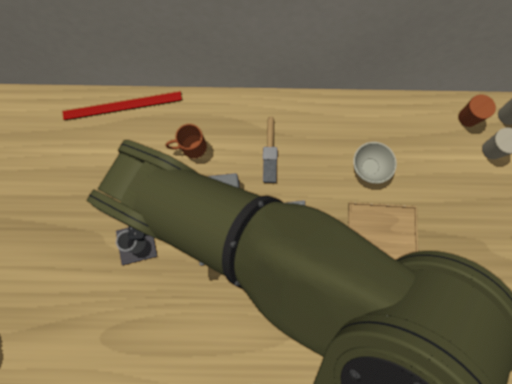

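```bash
python3 - <<'E'
from h import *; import pickle
s,d=pickle.load(open("pics/w27.pkl","rb"))
crop(cv2.convertScaleAbs(d["frame"],alpha=1.5),220,140,300,240,7,"pics/w27c.png")
print(unproj([[256.7,163]],.053,d,s),proj([[.488,.1335,.053],[.488,.1335,.125],[.488,.1335,.144]],d,s))
E
```

```text
[[0.48454996 0.13433963 0.053     ]] [[255.78855254 165.53302407]
 [255.59456075 180.88517386]
 [255.52766548 186.17914175]]
```

View pics/w27c.png

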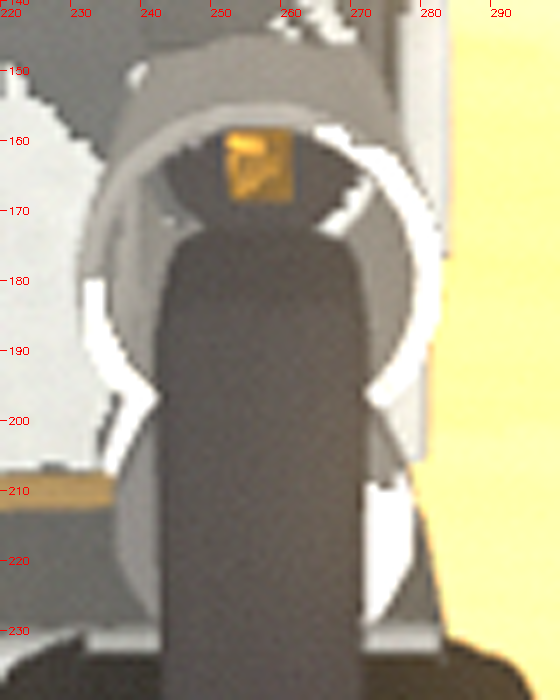

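Call:
move_arm(turn=[[0,0,0],[0,0,0],[0,0,0],[0,0,0],[0,0,0],[0,0,0],[0,0,0]], dp=[[0,-0.03,0.5],[0,0,0.8],[0,0,0.8],[0,0,0.8],[0,0,0.4],[0,0,0],[0,0,0]], jaw=[0.85,0.85,0.85,0.85,0.85,0.85,0.85])

```text
clock: 44.42
tool_pos: [0.4882, 0.1345, 0.1862]
eef_rot: [-0.051, 0.999, 0.0, -0.0]
contact_force: [-0.0, -0.4, -1.9]
opening: 0.153
```

```bash
python3 wr.py w28; python3 st.py .4882 .1345 .15 3.245
```

```text
[0.4882 0.1345 0.1862] -3.0389 [ 0.22  0.8  -1.01  1.95  0.88  0.91  0.42] [-0.  -0.4 -1.9] 0.153 44.42
pos [0.4887 0.1348 0.1869] yaw -3.039 q [ 0.22  0.8  -1.02  1.95  0.88  0.91  0.42] F [-0.8 -0.2 -2.3] op 0.16 t 44.47
turn [ 0.0001  0.0001 -0.0001] dp_after [ 0.02  -0.011  1.476] dp_before [ 0.021 -0.012  1.476]
```

View pics/w28.png

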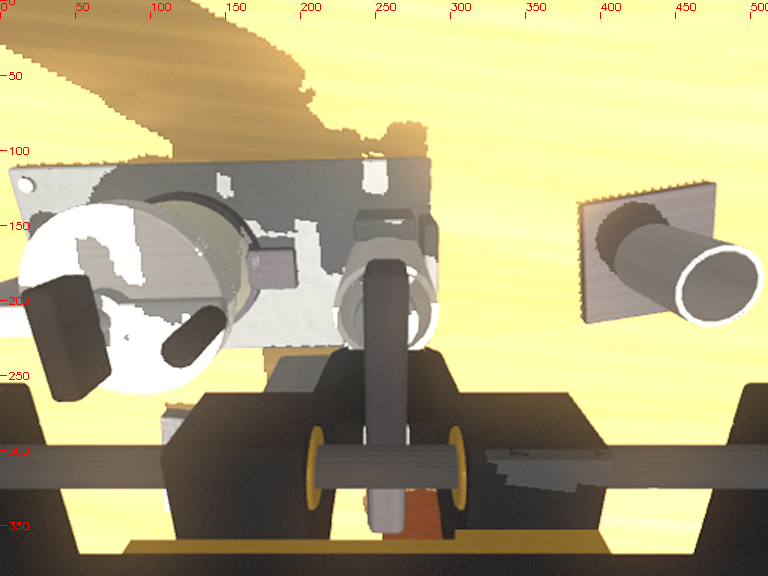

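Key is inside the tube, no contact. Lower slowly.

Call:
move_arm(turn=[[0,0,0],[0,0,0],[0,0,0],[0,0,0],[0,0,0],[0,0,0]], dp=[[0,0,0.2],[0,0,0.2],[0,0,0.2],[0,0,0.15],[0,0,0],[0,0,0]], jaw=[0.85,0.85,0.85,0.85,0.85,0.85])

```text
clock: 44.97
tool_pos: [0.4879, 0.134, 0.1672]
eef_rot: [-0.051, 0.999, -0.0, -0.001]
contact_force: [-1.4, -0.7, -3.7]
opening: 0.154
```

```bash
python3 st.py .4882 .1345 .153 3.245
```

```text
pos [0.4879 0.134  0.1672] yaw -3.0389 q [ 0.21  0.83 -0.99  1.97  0.92  0.88  0.39] F [-1.4 -0.7 -3.7] op 0.154 t 44.97
turn [-0.0001 -0.0002 -0.0001] dp_after [-0.014  0.019  0.569] dp_before [-0.015  0.019  0.569]
```

Call:
move_arm(turn=[[0,0,0],[0,0,0],[0,0,0],[0,0,0],[0,0,0]], dp=[[0,0,0.2],[0,0,0.2],[0,0,0.1],[0,0,0],[0,0,0]], jaw=[0.85,0.85,0.85,0.85,0.85])

```text
clock: 45.38
tool_pos: [0.4881, 0.134, 0.1547]
eef_rot: [-0.051, 0.999, -0.0, -0.0]
contact_force: [-1.7, -0.0, -2.8]
opening: 0.153
```

```bash
python3 st.py .4882 .1345 .153 3.245; python3 arc.py 0 0
```

```text
pos [0.4881 0.134  0.1547] yaw -3.0391 q [ 0.2   0.84 -0.97  1.98  0.95  0.86  0.36] F [-1.7 -0.  -2.8] op 0.153 t 45.38
turn [-0.0001 -0.0001 -0.0001] dp_after [-0.007  0.017  0.07 ] dp_before [-0.007  0.017  0.07 ]
[0.4881 0.134  0.1547] yaw -3.0391 F [-1.7 -0.  -2.8] [ 0.02  0.38 -0.01] radius 0.2298 arm -0.0025 q [ 0.2   0.84 -0.97  1.98  0.95  0.86  0.36]
```

Call:
move_arm(turn=[[0,0,0.0195],[0,0,0.0195],[0,0,0.0195],[0,0,0.0195],[0,0,0.0195],[0,0,0.0195],[0,0,0.0195],[0,0,0.0195],[0,0,0.0195],[0,0,0]], dp=[[0,0,0],[0,0,0],[0,0,0],[0,0,0],[0,0,0],[0,0,0],[0,0,0],[0,0,0],[0,0,0],[0,0,0]], jaw=[0.85,0.85,0.85,0.85,0.85,0.85,0.85,0.85,0.85,0.85])

```text
clock: 46.22
tool_pos: [0.4881, 0.1353, 0.1551]
eef_rot: [0.48, 0.877, 0.001, -0.0]
contact_force: [-1.9, 2.0, -5.7]
opening: 0.152
```

```bash
python3 arc.py 0 0
```

```text
[0.4881 0.1353 0.1551] yaw 2.1397 F [-1.9  2.  -5.7] [ 0.53  0.38 -0.02] radius 0.231 arm -0.0018 q [ 0.06  0.75 -0.7   1.98  0.76  0.69 -0.56]
```

Call:
move_arm(turn=[[0,0,0.0195],[0,0,0.015],[0,0,0.012],[0,0,0],[0,0,0]], dp=[[0,0,0],[0,0,0],[0,0,0],[0,0,0],[0,0,0]], jaw=[0.85,0.85,0.85,0.85,0.85])

```text
clock: 46.63
tool_pos: [0.4885, 0.1353, 0.1552]
eef_rot: [0.6, 0.8, 0.001, -0.0]
contact_force: [-0.7, 1.9, -6.9]
opening: 0.158
```

```bash
python3 arc.py 0 0
```

```text
[0.4885 0.1353 0.1552] yaw 1.8545 F [-0.7  1.9 -6.9] [0.78 0.25 0.  ] radius 0.231 arm -0.0002 q [ 0.02  0.73 -0.62  1.99  0.7   0.65 -0.78]
```

Call:
move_arm(turn=[[0,0,0.01],[0,0,0.01],[0,0,0],[0,0,0]], dp=[[0,0,0],[0,0,0],[0,0,0],[0,0,0]], jaw=[0.85,0.85,0.85,0.85])

```text
clock: 46.97
tool_pos: [0.4886, 0.135, 0.1552]
eef_rot: [0.649, 0.76, 0.001, -0.0]
contact_force: [-0.7, 3.0, -6.6]
opening: 0.151
```

```bash
python3 arc.py 0 0; python3 wr.py w30
```

```text
[0.4886 0.135  0.1552] yaw 1.7279 F [-0.7  3.  -6.6] [ 0.92  0.11 -0.02] radius 0.2306 arm 0.0002 q [-0.    0.72 -0.59  1.99  0.67  0.63 -0.88]
[0.4886 0.135  0.1552] 1.7279 [-0.    0.72 -0.59  1.99  0.67  0.63 -0.88] [-0.7  3.  -6.6] 0.151 46.97
```

View pics/w30.png

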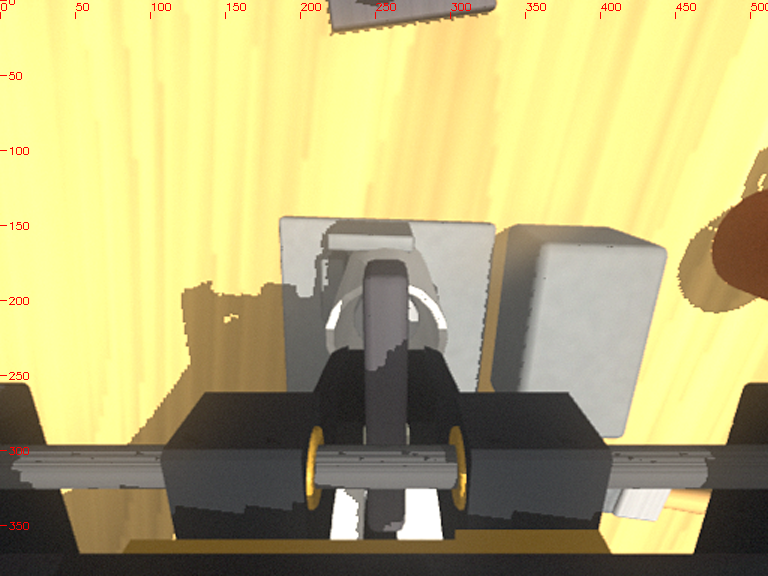

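Call:
move_arm(turn=[[0,0,0.008],[0,0,0.008],[0,0,0],[0,0,0]], dp=[[0,0,0],[0,0,0],[0,0,0],[0,0,0]], jaw=[0.85,0.85,0.85,0.85])

```text
clock: 47.35
tool_pos: [0.4886, 0.1348, 0.1552]
eef_rot: [0.687, 0.727, 0.0, -0.0]
contact_force: [0.0, 3.5, -7.2]
opening: 0.151
```

```bash
python3 arc.py 0 0; python3 - <<'E'
from plant import r; import cv2
from h import *
d=r.snapshot("scene"); crop(d["frame"],190,60,340,240,4,"pics/s6.png",20)
E
```

```text
[0.4886 0.1348 0.1552] yaw 1.6267 F [ 0.   3.5 -7.2] [1.07 0.09 0.26] radius 0.2305 arm -0.0001 q [-0.02  0.72 -0.56  1.99  0.65  0.62 -0.95]
```

View pics/s6.png

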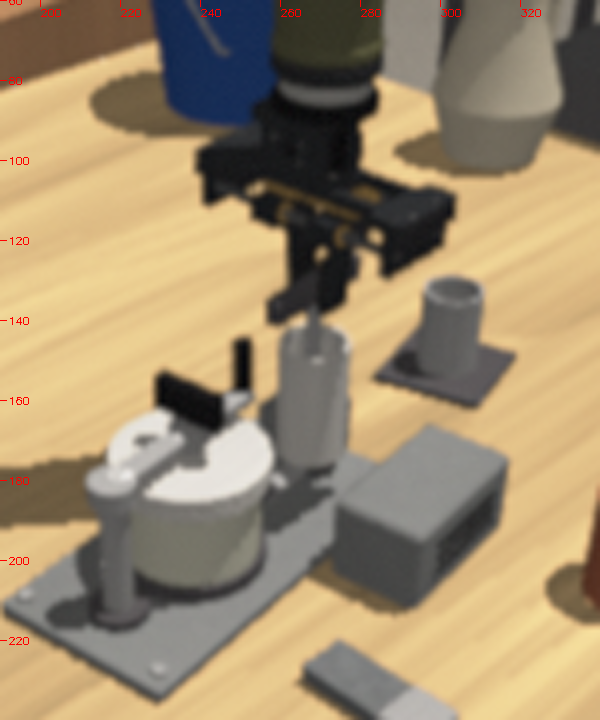

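Call:
move_arm(turn=[[0,0,0.008],[0,0,0],[0,0,0]], dp=[[0,0,0],[0,0,0],[0,0,0]], jaw=[0.85,0.85,0.85])

```text
clock: 47.65
tool_pos: [0.4885, 0.1346, 0.1552]
eef_rot: [0.705, 0.709, 0.0, 0.0]
contact_force: [-0.4, 3.4, -6.8]
opening: 0.15
```

```bash
python3 arc.py 0 0
```

```text
[0.4885 0.1346 0.1552] yaw 1.5756 F [-0.4  3.4 -6.8] [1.05 0.05 0.32] radius 0.2303 arm -0.0002 q [-0.03  0.71 -0.55  1.99  0.63  0.61 -0.99]
```

Call:
move_arm(turn=[[0,0,-0.016],[0,0,-0.02],[0,0,0],[0,0,0],[0,0,0],[0,0,0],[0,0,0],[0,0,0],[0,0,0],[0,0,0]], dp=[[0,0,0],[0,0,0],[0,0,0],[0,0,-0.3],[0,0,-0.5],[0,0,-0.8],[0,0,-1],[0,0,-1],[0,0,-1],[0,0,0]], jaw=[0.85,0.85,0.85,0.85,0.85,0.85,0.85,0.85,0.85,0.85])

```text
clock: 48.48
tool_pos: [0.4906, 0.1342, 0.2749]
eef_rot: [0.624, 0.781, 0.003, 0.003]
contact_force: [0.4, 0.8, -2.2]
opening: 0.153
```

```bash
python3 arc.py 0 0; python3 wr.py w31
```

```text
[0.4906 0.1342 0.2749] yaw 1.7938 F [ 0.4  0.8 -2.2] [ 0.05 -0.21  0.01] radius 0.2297 arm 0.0084 q [ 0.11  0.57 -0.76  1.86  0.49  0.91 -0.65]
[0.4906 0.1342 0.2749] 1.7938 [ 0.11  0.57 -0.76  1.86  0.49  0.91 -0.65] [ 0.4  0.8 -2.2] 0.153 48.48
```

View pics/w31.png

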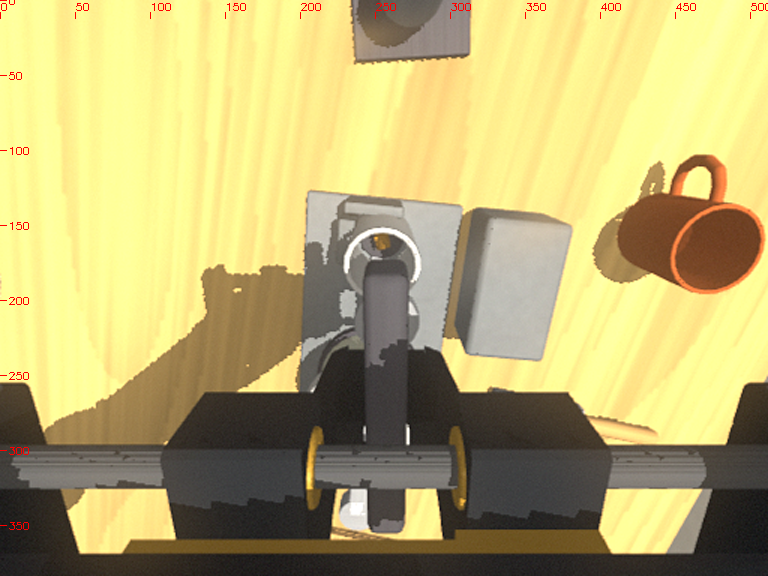

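```bash
python3 - <<'E'
from h import *; import pickle
s,d=pickle.load(open("pics/w31.pkl","rb"))
crop(cv2.convertScaleAbs(d["frame"],alpha=1.6),220,140,290,230,8,"pics/w31c.png")
for st in (0.9,1.1,1.25):
    a=.128-st; c=np.array([.488,.1345]); h=.006
    C=[[*(c+np.array([[np.cos(a),-np.sin(a)],[np.sin(a),np.cos(a)]])@np.array(v)*h),.046] for v in [(1,1),(-1,1),(-1,-1),(1,-1)]]
    print(st,proj(C,d,s).round(1).tolist())
E
```

```text
0.9 [[261.2, 162.8], [256.3, 155.4], [248.8, 160.2], [253.7, 167.5]]
1.1 [[260.8, 164.0], [257.5, 155.7], [249.1, 159.0], [252.5, 167.2]]
1.25 [[260.3, 164.8], [258.3, 156.2], [249.6, 158.2], [251.6, 166.7]]
```

View pics/w31c.png

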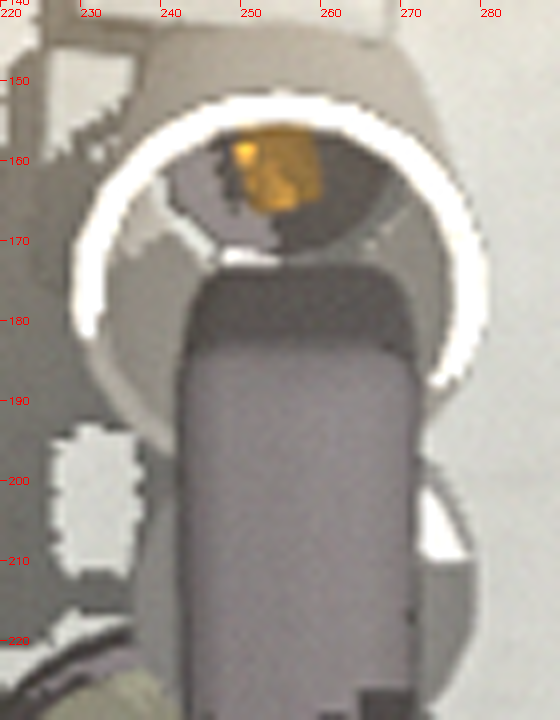

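```bash
python3 st.py .465 .340 .27 1.794; python3 - <<'E'
from plant import r; import cv2
from h import *
d=r.snapshot("scene"); crop(d["frame"],210,40,340,200,5,"pics/s7.png",20)
E
```

```text
pos [0.4897 0.1335 0.2726] yaw 1.7941 q [ 0.11  0.57 -0.75  1.86  0.49  0.9  -0.65] F [-1.   1.  -3.1] op 0.153 t 48.53
turn [0.0007 0.0003 0.    ] dp_after [8.274 0.863 0.106] dp_before [8.274 0.863 0.095]
```

View pics/s7.png

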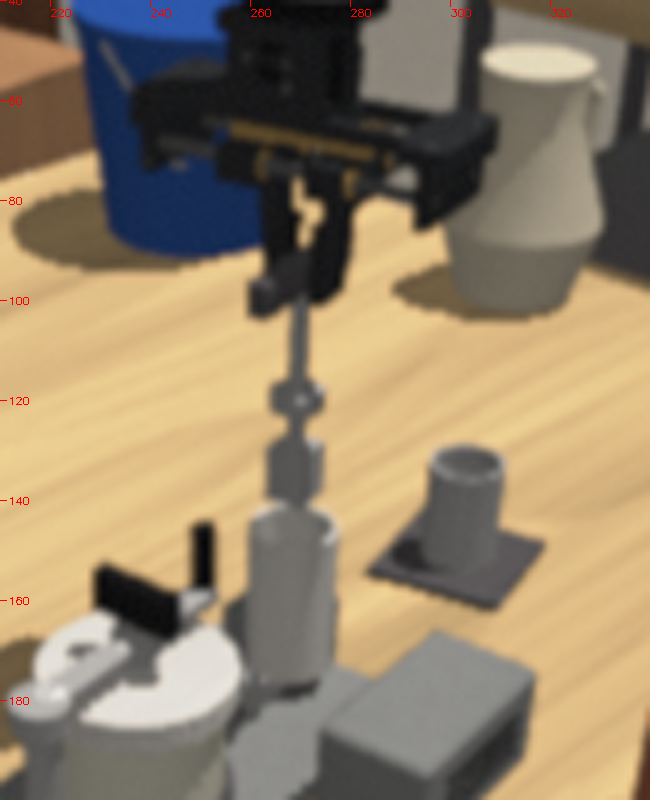

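Call:
move_arm(turn=[[0,0,0],[0,0,0],[0,0,0],[0,0,0],[0,0,0],[0,0,0],[0,0,0],[0,0,0],[0,0,0],[0,0,0]], dp=[[0.5,0.05,0],[0.9,0.095,0],[1,0.105,0],[1,0.105,0],[1,0.105,0],[1,0.105,0],[1,0.105,0],[1,0.105,0],[0.6,0.06,0],[0.27,0.03,0]], jaw=[0.85,0.85,0.85,0.85,0.85,0.85,0.85,0.85,0.85,0.85])

```text
clock: 49.42
tool_pos: [0.4612, 0.3422, 0.2685]
eef_rot: [0.621, 0.783, -0.001, -0.001]
contact_force: [0.0, 0.5, -2.6]
opening: 0.15
```

Call:
move_arm(turn=[[0,0,0],[0,0,0],[0,0,0]], dp=[[0,0,0],[0,0,0],[0,0,0]], jaw=[0.85,0.85,0.85])

```text
clock: 49.67
tool_pos: [0.4634, 0.3382, 0.2693]
eef_rot: [0.623, 0.782, -0.001, 0.001]
contact_force: [-0.8, -0.4, -2.4]
opening: 0.154
```

```bash
python3 st.py .4645 .340 .24 1.794; python3 wr.py w32; python3 - <<'E'
from plant import r; import cv2
from h import *
d=r.snapshot("scene"); crop(d["frame"],230,30,360,190,5,"pics/s8.png",20)
s=r.get_state(); p=s["tool_pos"]; print(proj([[p[0],p[1],p[2]],[p[0],p[1],p[2]-.124],[.465,.34,.083]],d).round(1))
E
```

```text
pos [0.4634 0.3382 0.2693] yaw 1.7958 q [-0.3   0.66 -0.71  1.67  0.5   1.   -0.96] F [-0.8 -0.4 -2.4] op 0.154 t 49.67
turn [-0.0002  0.0005  0.0003] dp_after [0.062 0.06  1.173] dp_before [0.066 0.061 1.173]
[0.4634 0.3382 0.2693] 1.7958 [-0.3   0.66 -0.71  1.67  0.5   1.   -0.96] [-0.8 -0.4 -2.4] 0.154 49.67
[[307.7  79.1]
 [303.8 115.2]
 [302.7 131.7]]
```

View pics/w32.png

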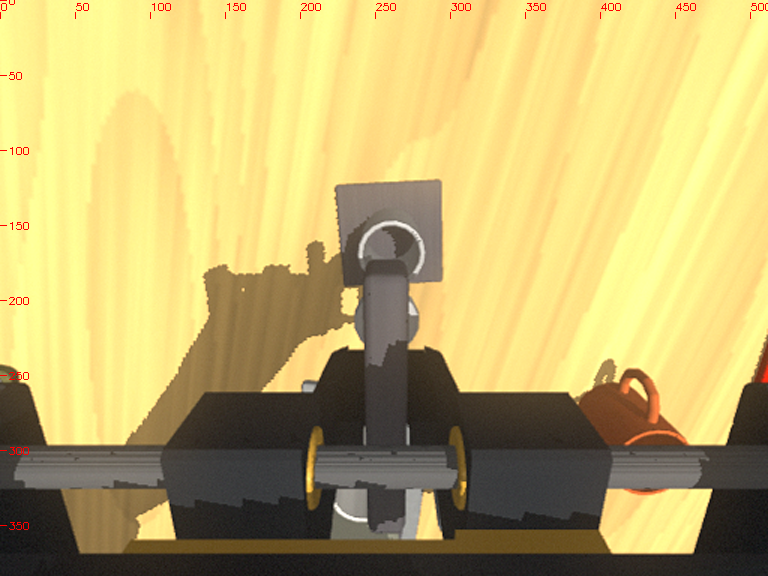

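View pics/s8.png

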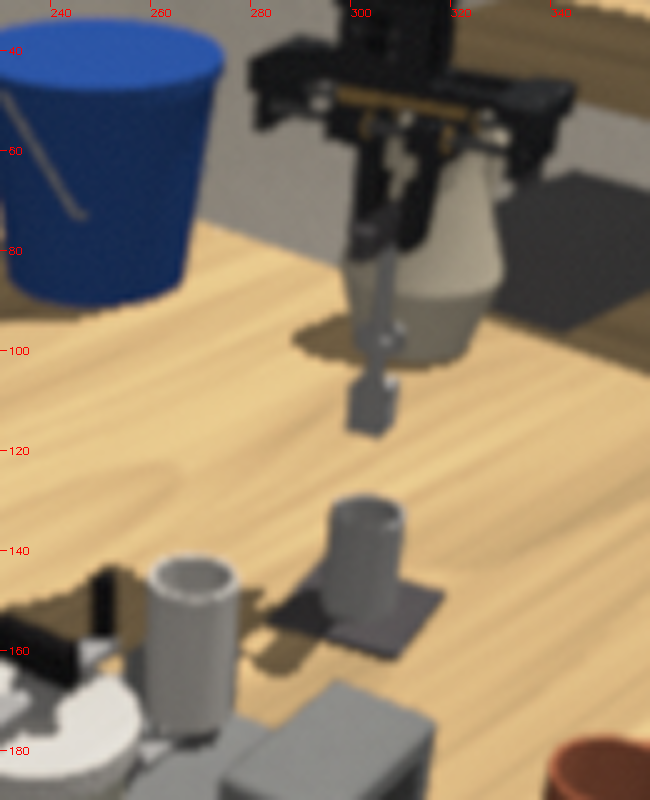

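Call:
move_arm(turn=[[0,0,0],[0,0,0],[0,0,0],[0,0,0],[0,0,0],[0,0,0],[0,0,0]], dp=[[0.03,0.09,0.3],[0,0,0.6],[0,0,0.8],[0,0,0.6],[0,0,0.5],[0,0,0],[0,0,0]], jaw=[0.85,0.85,0.85,0.85,0.85,0.85,0.85])

```text
clock: 50.35
tool_pos: [0.4649, 0.3411, 0.1995]
eef_rot: [0.623, 0.783, -0.001, -0.0]
contact_force: [0.7, -1.2, -2.1]
opening: 0.155
```

```bash
python3 st.py .4655 .3395 .134 1.794; python3 wr.py w33
```

```text
pos [0.4649 0.3411 0.1995] yaw 1.7976 q [-0.34  0.74 -0.66  1.74  0.58  0.86 -1.03] F [ 0.7 -1.2 -2.1] op 0.155 t 50.35
turn [-0.0002  0.0001  0.0006] dp_after [-0.067  0.01   2.621] dp_before [-0.064  0.013  2.621]
[0.4649 0.3411 0.1995] 1.7976 [-0.34  0.74 -0.66  1.74  0.58  0.86 -1.03] [ 0.7 -1.2 -2.1] 0.155 50.35
```

View pics/w33.png

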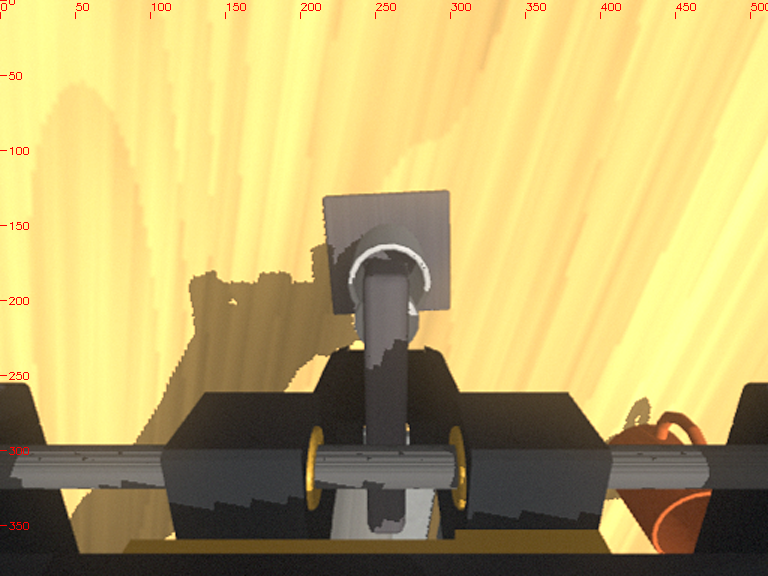

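Call:
move_arm(turn=[[0,0,0],[0,0,0],[0,0,0],[0,0,0],[0,0,0],[0,0,0],[0,0,0],[0,0,0]], dp=[[-0.04,0.04,0.4],[0,0,0.6],[0,0,0.6],[0,0,0.5],[0,0,0.3],[0,0,0.15],[0,0,0],[0,0,0]], jaw=[0.85,0.85,0.85,0.85,0.85,0.85,0.85,0.85])

```text
clock: 51.07
tool_pos: [0.4663, 0.3414, 0.1367]
eef_rot: [0.622, 0.783, 0.0, 0.0]
contact_force: [0.2, 0.3, -3.0]
opening: 0.151
```

```bash
python3 st.py .4655 .3395 .132 1.794; python3 arc.py 0 0
```

```text
pos [0.4663 0.3414 0.1367] yaw 1.7983 q [-0.37  0.83 -0.6   1.79  0.66  0.74 -1.1 ] F [ 0.2  0.3 -3. ] op 0.151 t 51.07
turn [ 0.0001 -0.0001  0.0007] dp_after [-0.069 -0.046  0.189] dp_before [-0.068 -0.047  0.189]
[0.4663 0.3414 0.1367] yaw 1.7983 F [ 0.2  0.3 -3. ] [-0.03 -0.11  0.  ] radius 0.4383 arm 0.0095 q [-0.37  0.83 -0.6   1.79  0.66  0.74 -1.1 ]
```

Call:
move_arm(turn=[[0,0,0],[0,0,0],[0,0,0],[0,0,0]], dp=[[-0.03,-0.02,0.1],[0,0,0.1],[0,0,0.04],[0,0,0]], jaw=[0.85,0.85,0.85,0.85])

```text
clock: 51.4
tool_pos: [0.4664, 0.3411, 0.132]
eef_rot: [0.622, 0.783, 0.001, 0.0]
contact_force: [-0.6, -1.7, 7.2]
opening: 0.156
```

```bash
python3 arc.py 0 0
```

```text
[0.4664 0.3411 0.132 ] yaw 1.7981 F [-0.6 -1.7  7.2] [-0.33  0.07  0.06] radius 0.438 arm 0.0098 q [-0.38  0.83 -0.59  1.79  0.67  0.72 -1.11]
```

Seated on the stand floor (7 N). Open gently and rise.

Call:
move_arm(turn=[[0,0,0],[0,0,0],[0,0,0],[0,0,0],[0,0,0],[0,0,0],[0,0,0],[0,0,0],[0,0,0],[0,0,0]], dp=[[0,0,-0.05],[0,0,0],[0,0,0],[0,0,0],[0,0,-0.4],[0,0,-0.8],[0,0,-1],[0,0,-1],[0,0,-1],[0,0,-0.8]], jaw=[0.3,0,0,0,0,0,0,0,0,0])

```text
clock: 52.23
tool_pos: [0.4658, 0.3407, 0.2592]
eef_rot: [0.622, 0.783, 0.001, -0.0]
contact_force: [1.0, 0.3, 0.6]
opening: 0.501
```

Call:
move_arm(turn=[[0,0,0],[0,0,0],[0,0,0],[0,0,0],[0,0,0],[0,0,0]], dp=[[0,0,-0.5],[-1,0,0],[-1,0,0],[-1,0,0],[0,0,0],[0,0,0]], jaw=[0,0,0,0,0,0])

```text
clock: 52.73
tool_pos: [0.4832, 0.2656, 0.2696]
eef_rot: [0.623, 0.782, -0.0, 0.0]
contact_force: [-0.3, 0.1, 0.2]
opening: 0.501
```

```bash
python3 wr.py w35; python3 - <<'E'
from plant import r; import cv2
from h import *
d=r.snapshot("scene"); crop(d["frame"],190,90,350,240,5,"pics/s9.png",20)
E
```

```text
[0.4832 0.2656 0.2696] 1.7953 [-0.16  0.63 -0.73  1.74  0.5   0.97 -0.85] [-0.3  0.1  0.2] 0.501 52.73
```

View pics/w35.png

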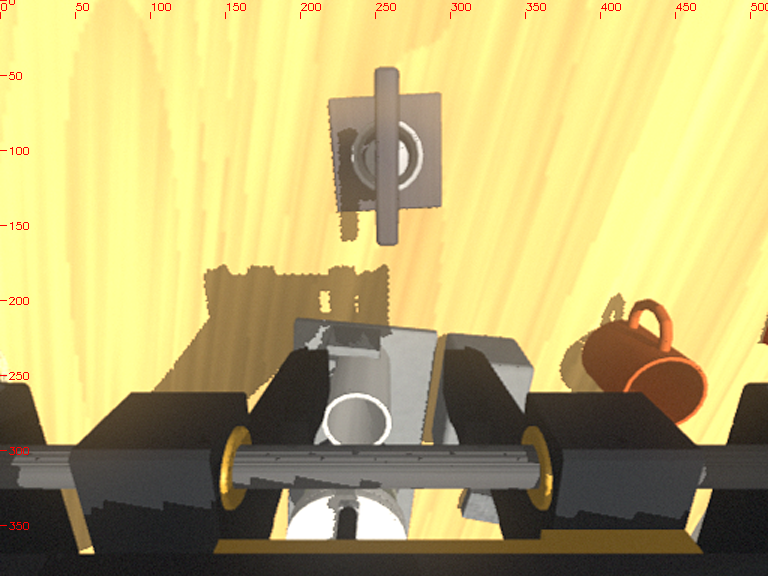

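View pics/s9.png

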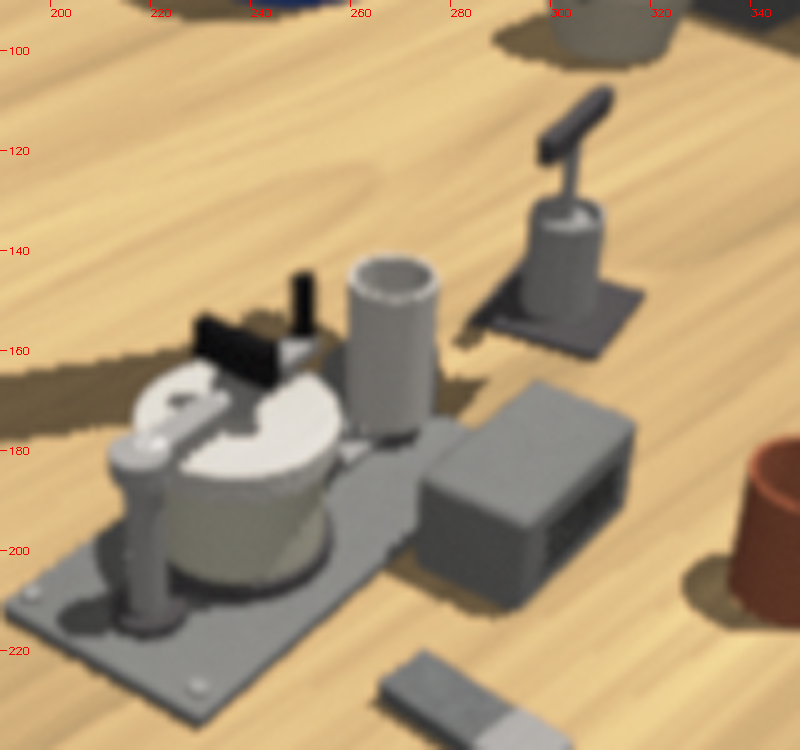

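```bash
python3 - <<'E'
from h import *; import pickle
s,d=pickle.load(open("pics/w35.pkl","rb"))
P=unproj(np.array([[386.5,67],[387.5,244]])/1.5,.159,d,s); print(P[:,:2].round(4),P.mean(0).round(4),np.linalg.norm(P[0]-P[1]))
f=unproj(np.array([[330,99],[441,93],[441,206],[340,211]])/1.5,.008,d,s)[:,:2]; print(f.mean(0))
from plant import r; print(r.get_state()["contact_force"].round(1), r.get_state()["qd"].round(3))
cv2.imwrite("pics/top9.png",cv2.convertScaleAbs(r.snapshot("top")["frame"],alpha=1.5))
E
```

```text
[[0.455  0.3852]
 [0.4774 0.2904]] [0.4662 0.3378 0.159 ] 0.09735342911895488
[0.46723096 0.33923535]
[-0.2  0.8  0. ] [-0.016  0.004 -0.005 -0.001  0.002 -0.001  0.001]
```

View pics/top9.png

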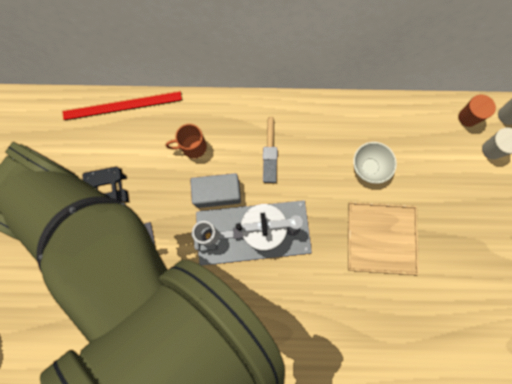

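```bash
python3 -c "
from plant import r
print(r.finish_job())"
```

```text
the job is handed in; nothing more can be done
None
```

The job is done and handed in at about 53 s of robot time; the hand-in gave no verdict.

**What I did:** I unscrewed the cap and swung it aside to about 1.80 rad. I put the three cylinders present into the jar; the third landed standing on top of another, so they are two deep. I then swung the cap back and screwed it down, turned the stem clockwise to its stop with the key, and put the key back in its stand.

**One correction:** screwing the cap against its stop dragged the arm about 0.03 rad off its own stop, close to the 0.04 limit. I gripped the bar again and pushed the arm back.

**Last checks:**
- **Cap and arm:** the wrist camera showed both within about 0.005 rad of zero after the correction. I did not measure them again, but nothing touched them afterwards.
- **Stem:** its square outline matched 1.25 rad.
- **Key:** it met the stand floor with about 7 N and looked upright, about 2 mm from the stand's axis.
- **Surroundings:** the tray is empty, the mug, bowl and brush looked in place, and the gripper was clear of everything.

**What disagreed:** the key had to turn about 0.15 to 0.2 rad further than I calculated before torque built up. The handle may have slipped a little in the grip. Camera positions also differed by 2 to 4 mm between views.

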